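# Nest the display baskets on the stand's hook

### The arm

A 6-joint arm with a two-finger parallel gripper is mounted at the origin on the work surface. World frame = base frame: x ahead of the robot, y to its left, z up, the work surface at z = 0. Lengths are in mm, angles in degrees, forces in N, time in s.
With the tool pointing down it reaches from about 325 to 750 mm from the base axis. Payload 7.6 kg.
Tool frame: the origin (TCP) lies on the mounting face of the last link; the fingertips stand 173 mm ahead of it and the grasp point (between the pads) lies 155 mm ahead of it (env.tip_reach is the distance from the TCP to the fingertips, in mm); z points along the fingers, y is the line along which they close (so a half turn about z gives the same grasp; the last joint's range is limited). The gripper opens to 85 mm and grips with 20 to 120 N. Pads are 22 mm wide; open, the fingers measure 114 mm over their backs; the gripper's body (76 mm by 85 mm) begins 54 mm behind the grasp point. The pads swing forward as they close: fully open they stand 13 mm farther back than shut.
Start: joints at [73.035, 2.991, 80.254, -0, 96.75, -4.028], TCP at [117.517, 511.682, 404.723] pointing down, gripper open.
Joint ranges: [-166.34, 166.34], [-52.06, 124.39], [6.96, 135.62], [-60.46, 240.46], [14.63, 156.25], [-167.68, 167.68]. Speed limits (degrees/s): [147.25, 147.25, 172.46, 180, 180, 180].

### API

Orientations are given as [roll, pitch, yaw] about the fixed x, y, z axes, in that order (R = Rz(yaw) Ry(pitch) Rx(roll)).
In Python, from bench import env gives the robot as it stands.
- The arm moves only by the tool arm_command, never from a script. Its argument "moves" is a list of rows, each an object of numbers: "jaw": the closure, from 0 (fully open) to 1 (shut); "dx", "dy", "dz": the shift along the tool's x, y, z in cm; "twist": the turn about the tool's z in rad. In form: [{"jaw": .., "dx": .., "dy": .., "dz": .., "twist": ..}, ...]. A call has exactly 10 rows; each row shifts and turns the commanded pose from where the row before left it, along the tool's axes as they then stand; what a row does not reach is not made up. A row lasts 1/8 s, in which the tool goes at most 62.5 mm and 10.7 degrees, less where a joint would pass 70% of its speed; a pose out of reach is approached as far as the arm can. A call with a gripper value outside its range is refused whole. The fingers move at their own pace and stop on an object; "grip_force" is the grip in N (left out, the last holds). Time passes only in rows, so rows that do not move let the fingers close, or fill a call up. It gives the time, the measured TCP pose, the force, the opening and the grip force at its end, in the units of the state.
- env.get_obs(): the state, without advancing time (a new reading comes with each control period).
- env.capture(name): name is "scene" or "side" or "wrist"; returns the picture (420x560x3 uint8, red, green, blue); there is no depth.
- env.get_calibration(name): a dict with "K" (3x3 intrinsics, pixels), "position" and "orientation" of the camera in the world. Camera axes: x right, y down, z forward; pixel columns grow to the right and rows downward; lengths in mm; the calibration is good to about 2 mm. A picture is of the moment at which its call begins: read the wrist's pose just before it. get_calibration takes no time and is no camera call; for the wrist camera it gives the pose at the moment of the call.
- env.hand_in(): hands the job in; it is judged then, once.
The state is a dict: "time_s": time; "q": joint angles; "qd": joint speeds; "effort": joint torques, N m; "tcp_pos": TCP position; "tcp_rot": TCP orientation; "wrist_force": force on the tool from outside, world axes, zero at the start; "moment": the same for the moment, N m; "gripper_width": finger opening in mm; "finger_force": force on a finger pad.
Only numpy, scipy, OpenCV 4.12 (cv2) and the standard library are available. Lean on these libraries where they do the work, as an engineer would, in place of code of your own. Each camera call takes 0.05 s, during which the arm holds its last target. There are 200 camera calls.

### The job

Put the three empty counter baskets away on the pegboard stand's one hook, by the eyes of their hanging tabs: first the large blue one, then the medium yellow one, then the small red one, so that each nests inside the one before. Slide each basket back along the hook and, before fetching the next, press it home with a firm push until its rubber feet are tight against the board or the basket behind, without forcing it, and leave it hanging straight. Leave the candle, the tin and the gift box alone.

Things in the scene. Friction and masses are not known exactly. Their poses are not given: they have to be found in the camera images.
- board: counter-top pegboard stand, fixed to the counter: upright white board 220 wide, 235 high, blue edge posts. Origin at counter level in the middle of its front face; z up, -x straight out of the front face (the hook's side), y along the board. Properly hung baskets have the board's axes.
- hook_root (a point): where the centre line of the hook's round steel rod, 8 mm thick, leaves the board's face, 215 mm above the counter. The rod runs out along the board's -x rising at 10 degrees for 104 mm (measured level), then turns up to its tip. Rigid; over 20 N on it or between baskets is forcing it.
- hook_tip (a point): centre of the round end of the hook's turned-up tip: 112 mm out from the board's face and 28.3 mm above hook_root; the turned-up end rises 10 mm over its last 8 mm.
- large: large wire basket, 220-370 g: blue steel back plate 124 wide (y) x 110 high x 4 thick (x), wire body 130 deep towards -x (walls 3 thick, sides sloping to a front lip 24 high), four rubber feet screwed into its back (+x). Origin: plate's lower edge, mid-width, mid-thickness; z up. A hanging tab 30 wide, 4 thick rises from the plate's top to z = 158: grip its side edges. Home: feet on the board.
- medium: medium wire basket, 160-260 g: yellow steel back plate 98 wide (y) x 78 high x 4 thick (x), wire body 96 deep towards -x (walls 3 thick, sides sloping to a front lip 20 high), four rubber feet screwed into its back (+x). Origin: plate's lower edge, mid-width, mid-thickness; z up. A hanging tab 30 wide, 4 thick rises from the plate's top to z = 126: grip its side edges. Home: feet on the large one's plate.
- small: small wire basket, 100-170 g: red steel back plate 74 wide (y) x 50 high x 4 thick (x), wire body 62 deep towards -x (walls 3 thick, sides sloping to a front lip 16 high), four rubber feet screwed into its back (+x). Origin: plate's lower edge, mid-width, mid-thickness; z up. A hanging tab 30 wide, 4 thick rises from the plate's top to z = 98: grip its side edges. Home: feet on the medium one's plate.
- large_eye (a point): in the large basket's eye, 137 mm above its origin: here the rod's centre line lies once it hangs. The eye is a through hole in the tab along x, 14 wide, straight from basket z = 110 to 136, then 45 degree shoulders up to z = 142, which centre it on the rod. The feet are wound out differently on each basket: their ends are 13 to 28 mm behind the plate's middle. A firm push is 6 to 20 N.
- medium_eye (a point): in the medium basket's eye, 105 mm above its origin: here the rod's centre line lies once it hangs. The eye is a through hole in the tab along x, 14 wide, straight from basket z = 78 to 104, then 45 degree shoulders up to z = 110, which centre it on the rod. The feet are wound out differently on each basket: their ends are 13 to 28 mm behind the plate's middle. A firm push is 6 to 20 N.
- small_eye (a point): in the small basket's eye, 77 mm above its origin: here the rod's centre line lies once it hangs. The eye is a through hole in the tab along x, 14 wide, straight from basket z = 50 to 76, then 45 degree shoulders up to z = 82, which centre it on the rod. The feet are wound out differently on each basket: their ends are 13 to 28 mm behind the plate's middle. A firm push is 6 to 20 N.
- candle: jar candle with wooden lid, 68 across, 85 high, standing on the counter; origin at its foot. Leave alone.
- tin: green tin, 60 across, 75 high, standing on the counter; origin at its foot. Leave alone.
- giftbox: pink gift box with white band, 94 x 94 x 68, on the counter; origin at its underside. Leave alone.

How it is judged (in metres and radians):
On the way, in this order (a step that is already met when the one before it is completed fails the run):
1. the large basket, its eye on the hook, is pressed back firmly (over 6 N for 0.2 s) against the board, before the next one is brought to it (x of large_eye in the frame of board between -0.033 and -0.011 m and y of large_eye in the frame of board between -0.006 and 0.006 m and z of large_eye in the frame of hook_root between -0.005 and 0.034 m and contact force between large and board above 6 N and distance between large_eye and medium_eye above 0.08 m), for 0.2 s.
2. the medium basket, its eye on the hook, is pressed back firmly (over 6 N for 0.2 s) against the large basket, before the next one is brought to it (x of medium_eye in the frame of large between -0.033 and -0.011 m and y of medium_eye in the frame of board between -0.006 and 0.006 m and z of medium_eye in the frame of hook_root between -0.005 and 0.034 m and contact force between medium and large above 6 N and distance between medium_eye and small_eye above 0.08 m), for 0.2 s.
3. the small basket, its eye on the hook, is pressed back firmly (over 6 N for 0.2 s) against the medium basket (x of small_eye in the frame of medium between -0.033 and -0.011 m and y of small_eye in the frame of board between -0.006 and 0.006 m and z of small_eye in the frame of hook_root between -0.005 and 0.034 m and contact force between small and medium above 6 N), for 0.2 s.
At the end, for the whole second after the job is handed in: All three baskets hang still and released by their eyes on the hook, within 3 degrees of upright and 4 of square to the board: the large one's feet touch the board, the medium's touch the large one's plate from inside, the small's touch the medium's plate from inside (x of large_eye in the frame of board between -0.033 and -0.011 m and y of large_eye in the frame of board between -0.004 and 0.004 m and z of large_eye in the frame of hook_root between -0.002 and 0.022 m and angle between each of large, medium, small's own z axis and vertical below 0.05 rad and angle between the y axis of each of large, medium, small and the y axis of board, either way round below 0.07 rad and contact force between each of large, medium, small and hook above 0.3 N and contact force between large and board above 0.1 N and linear speed of each of large, medium, small below 0.02 m/s and x of medium_eye in the frame of large between -0.033 and -0.011 m and y of medium_eye in the frame of board between -0.004 and 0.004 m and z of medium_eye in the frame of hook_root between -0.002 and 0.022 m and contact force between medium and large above 0.1 N and x of small_eye in the frame of medium between -0.033 and -0.011 m and y of small_eye in the frame of board between -0.004 and 0.004 m and z of small_eye in the frame of hook_root between -0.002 and 0.022 m and contact force between small and medium above 0.1 N).
It fails at once if the large basket is forced against the board or the hook with more than 20 N (contact force between large and board above 20 N or contact force between large and hook above 20 N).
It fails at once if the medium basket is forced against the large basket or the hook with more than 20 N (contact force between medium and large above 20 N or contact force between medium and hook above 20 N).
It fails at once if the small basket is forced against the medium basket or the hook with more than 20 N (contact force between small and medium above 20 N or contact force between small and hook above 20 N).
It fails at once if the candle, the tin or the gift box is moved more than 15 mm or tipped (distance of any of candle, tin, giftbox from where it was at the start of the episode above 0.015 m or angle between any of candle, tin, giftbox's own z axis and vertical above 0.3 rad).
It also fails if it takes over 72 s, if anything falls off the work surface, if the arm or the gripper's body presses on something with over 40 N, if the wrist force passes 120 N, or if a joint passes its speed limit or range.

## Working session

There is one attempt and no reset: what is moved stays moved. The work goes in short steps, Python scripts to look and compute and a tool call to move; the robot and the scene stay as the last step left them, time stands still between calls to the robot, and variables do not carry over. Pictures are saved under pics/ and viewed, at most 10 in all, crops included, and the job is handed in when it is done.

Besides the shell and the picture viewer there is one more tool, called after "Request:" by a JSON object that holds its "api" and its "payload". arm_command: Moves the arm, as the interface text tells. Its arguments: {"type":"object","properties":{"moves":{"type":"array"},"grip_force":{"type":"number"}},"required":["moves"]}

```bash
mkdir -p pics; ls; python3 - <<'E'
from bench import env
import cv2
for n in("scene","side"):
    im=env.capture(n);cv2.imwrite(f"pics/{n}0.png",im[:,:,::-1])
    c=env.get_calibration(n);print(n,c)
o=env.get_obs();print(o['tcp_pos'],o['tcp_rot'],o['time_s'],o['gripper_width'])
E
```

```text
pics
scene {'K': array([[500.27021074,   0.        , 277.70477762],
       [  0.        , 500.27021074, 203.47816811],
       [  0.        ,   0.        ,   1.        ]]), 'position': array([1234.81617049, -356.1548145 ,  719.24579719]), 'orientation': array([-126.86151697,   -0.17899177,   61.17374642])}
side {'K': array([[416.38204946,   0.        , 276.62932368],
       [  0.        , 416.38204946, 211.53920691],
       [  0.        ,   0.        ,   1.        ]]), 'position': array([ 116.03796799, -510.96052826,  581.75473647]), 'orientation': array([-120.07020549,    0.712183  ,  -42.23455833])}
[117.52803236 511.66386278 403.94812078] [-1.79918809e+02 -7.63703133e-03  1.67058632e+02] 0.1 85.15555599420924
```

View pics/scene0.png

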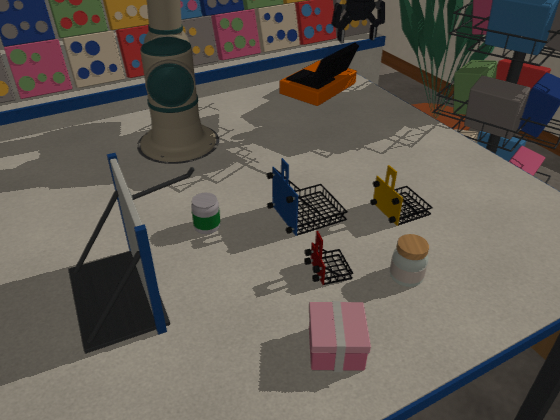

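View pics/side0.png

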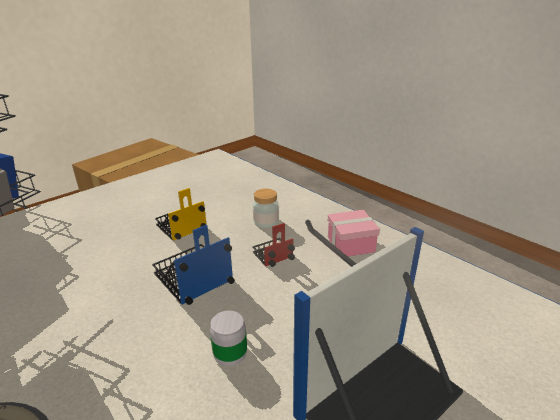

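The scene view shows the board at left (posts about 110,160 to 160,325) with its hook tip near (192,172). The large basket is at (285,200), medium at (388,195) and small at (320,257). The side view shows the same items. I'll enlarge both.

```bash
python3 - <<'E'
import cv2
a=cv2.imread("pics/scene0.png");b=cv2.imread("pics/side0.png")
# montage: baskets in each view x4 ; grid ticks
def crop(im,x,y,w,h,s):
    c=cv2.resize(im[y:y+h,x:x+w],None,fx=s,fy=s,interpolation=cv2.INTER_CUBIC)
    for u in range((x+9)//10*10,x+w,10):
        L=12 if u%50==0 else 5
        cv2.line(c,((u-x)*s,0),((u-x)*s,L),(0,0,255),1)
        if u%50==0: cv2.putText(c,str(u),((u-x)*s+2,12),0,.4,(0,0,255),1)
    for v in range((y+9)//10*10,y+h,10):
        L=12 if v%50==0 else 5
        cv2.line(c,(0,(v-y)*s),(L,(v-y)*s),(0,0,255),1)
        if v%50==0: cv2.putText(c,str(v),(13,(v-y)*s+4),0,.4,(0,0,255),1)
    return c
cv2.imwrite("pics/c1.png",crop(a,245,150,195,145,4))
cv2.imwrite("pics/c2.png",crop(b,150,180,160,130,5)[:, :800][:600])
cv2.imwrite("pics/c3.png",cv2.hconcat([crop(a,65,145,135,200,3)[:600],crop(b,290,210,130,200,3)[:600]]))
E
```

```text
(no output)
```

View pics/c1.png

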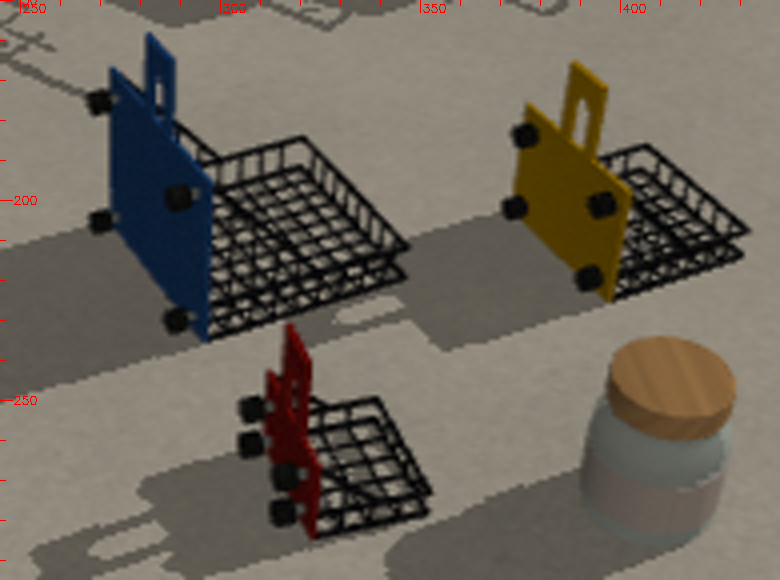

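View pics/c2.png

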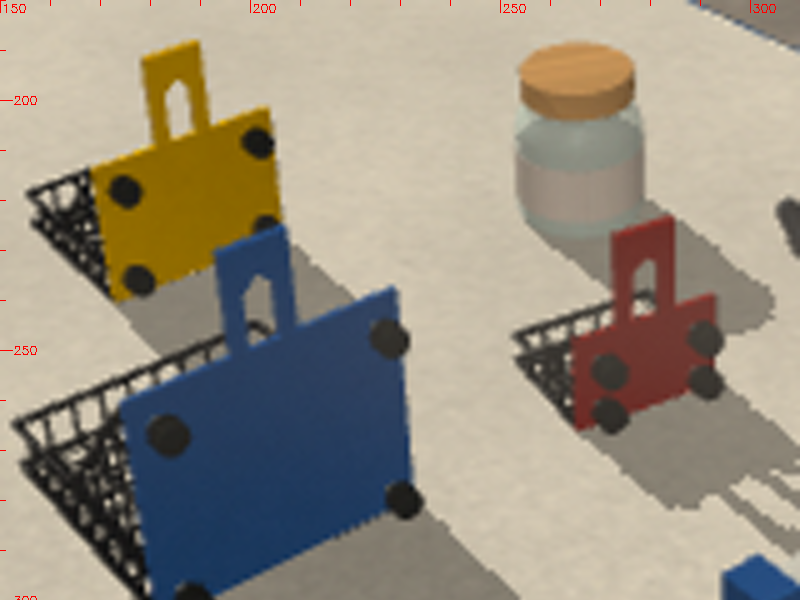

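View pics/c3.png

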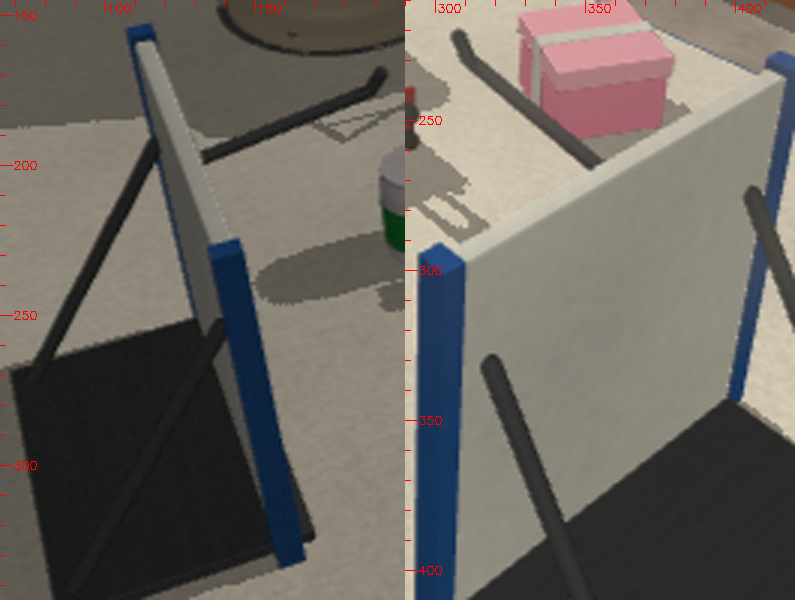

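The crops give corner pixels for every plate and tab in both views, plus the hook tip at scene (192,169) and side (308,221). I'll fit the poses from these.

```bash
cat > h.py <<'E'
import numpy as np
from scipy.optimize import least_squares
from scipy.spatial.transform import Rotation as R
from bench import env
def proj(c,P):
    Rm=R.from_euler('xyz',c['orientation'],degrees=True).as_matrix()
    q=(np.atleast_2d(P)-c['position'])@Rm; q=q@c['K'].T
    return q[:,:2]/q[:,2:]
def world(p,P):  # p=x,y,yawdeg
    a=np.radians(p[2]);P=np.atleast_2d(P).astype(float)
    return P@np.array([[np.cos(a),np.sin(a),0],[-np.sin(a),np.cos(a),0],[0,0,1]])+[p[0],p[1],0]
E
python3 - <<'E'
from h import *
C={n:env.get_calibration(n) for n in("scene","side")}
def fit(obs,p0,loc):
    def f(p):
        r=[]
        for n,k,u in obs: r.append(proj(C[n],world(p,loc(k,p)))[0]-u)
        return np.array(r).ravel()
    s=least_squares(f,p0,loss='soft_l1'); return s.x,f(s.x).reshape(-1,2).round(1)
D={'large':(62,110,158),'medium':(49,78,126),'small':(37,50,98)}
O={'large':[("scene",'TL',(272.5,167)),("scene",'TR',(298.2,195.5)),("scene",'BR',(296.7,235)),("scene",'tl',(282,158.2)),("scene",'tr',(288.5,164.5)),
 ("side",'TL',(174.4,260.4)),("side",'TR',(229.6,237.4)),("side",'BR',(232.4,282)),("side",'tl',(193.2,230)),("side",'tr',(207.4,225))],
'medium':[("scene",'TL',(376.7,176)),("scene",'TR',(402.5,196.5)),("scene",'BR',(398,225)),("scene",'tl',(388,165.5)),("scene",'tr',(396.7,172)),
 ("side",'TL',(168,213.6)),("side",'TR',(204,201.4)),("side",'BL',(173,240.4)),("side",'tl',(178.2,191.6)),("side",'tr',(189.6,188))],
'small':[("scene",'TL',(312,243)),("scene",'TR',(325,263.7)),("scene",'BR',(323.7,284.5)),("scene",'tl',(317,230.7)),("scene",'tr',(322.7,240)),
 ("side",'TL',(264.8,248)),("side",'TR',(293.2,238.8)),("side",'BL',(265.4,266)),("side",'tl',(272.2,226.6)),("side",'tr',(284.6,223.2))]}
for k,(w,h,t) in D.items():
    L={'TL':(2,-w,h),'TR':(2,w,h),'BL':(2,-w,0),'BR':(2,w,0),'tl':(2,-15,t),'tr':(2,15,t)}
    x,r=fit([(a,b,np.array(c)-.4) for a,b,c in O[k]],[600,200,-120],lambda q,p:L[q])
    print(k,x.round(1),r.tolist())
B=[("scene",'tip',(192,169.3)),("scene",'root',(133.3,197.3)),("scene",'bend',(189.3,175)),("side",'tip',(308.3,221)),
 ("side",'bl',(309.3,298.3)),("side",'br',(415,238)),("scene",'fl',(116,159)),("scene",'fr',(141,225))]
def lb(q,p):
    return {'tip':(-112,0,243.3),'root':(0,0,215),'bend':(-104,0,233.3),'bl':(p[4],-p[3],235),'br':(p[4],p[3],235),'fl':(0,-p[3],235),'fr':(0,p[3],235)}[q]
x,r=fit([(a,b,np.array(c)-.4) for a,b,c in B],[600,-100,-110,100,10],lb)
print('board',x.round(1),r.tolist())
print(world(x,[[-112,0,243.3],[0,0,215]]))
c=env.get_calibration('wrist');print(c)
E
```

```text
large [456.8  92.8 -93.2] [[0.2, -0.5], [-0.2, 0.1], [-0.0, 1.0], [-0.0, 0.0], [-0.2, 0.6], [-0.2, 0.2], [-0.4, -0.2], [0.3, -2.8], [0.1, 0.5], [-0.4, 0.1]]
medium [548.8 310.8 -92.7] [[0.0, -0.5], [0.4, 1.5], [-0.3, 0.8], [0.3, -0.5], [-0.1, -0.2], [0.3, 0.2], [-0.4, -0.3], [-0.2, 0.3], [0.2, 0.3], [-0.1, 0.2]]
small [ 636.8   68.2 -102.1] [[0.1, -0.7], [0.2, 3.1], [0.0, 0.7], [0.0, 0.0], [-0.1, 0.5], [-0.5, 0.2], [-0.5, -0.2], [-0.4, 0.3], [0.4, 0.6], [-0.2, 0.2]]
board [ 510.3 -243.4  -94.6  105.6   11.5] [[0.2, -0.1], [-3.0, 0.4], [-0.9, 0.0], [-0.5, 1.2], [0.2, -1.1], [0.8, -0.5], [1.1, -1.1], [0.5, -0.6]]
[[ 519.22051491 -131.79307454  243.3       ]
 [ 510.27320089 -243.43511667  215.        ]]
{'K': array([[377.88914161,   0.        , 278.28184119],
       [  0.        , 377.88914161, 207.22880784],
       [  0.        ,   0.        ,   1.        ]]), 'position': array([ 35.81201318, 529.89159171, 373.29881843]), 'orientation': array([1.60883711e+02, 6.20296836e-02, 7.70561127e+01])}
```

```bash
cat >> h.py <<'E'
def plan(tgt,yaw,n,start=None):
    o=env.get_obs(); p=np.array(o['tcp_pos']) if start is None else np.array(start[:3],float); y=o['tcp_rot'][2] if start is None else start[3]
    d=(yaw-y+180)%360-180; st=(np.array(tgt)-p)/n
    for i in range(n):
        a=np.radians(y+d*i/n); X=np.array([np.cos(a),np.sin(a),0]);Y=np.array([np.sin(a),-np.cos(a),0])
        print('{"dx":%.2f,"dy":%.2f,"dz":%.2f,"twist":%.3f}'%(st@X/10,st@Y/10,-st[2]/10,-np.radians(d/n)),end=', ')
    print()
E
python3 -c "
from h import *
plan([457,92,390],86.8,10)"
```

```text
{"dx":-4.25,"dy":-3.33,"dz":0.14,"twist":0.140}, {"dx":-4.67,"dy":-2.70,"dz":0.14,"twist":0.140}, {"dx":-5.00,"dy":-2.03,"dz":0.14,"twist":0.140}, {"dx":-5.24,"dy":-1.31,"dz":0.14,"twist":0.140}, {"dx":-5.37,"dy":-0.56,"dz":0.14,"twist":0.140}, {"dx":-5.39,"dy":0.19,"dz":0.14,"twist":0.140}, {"dx":-5.31,"dy":0.94,"dz":0.14,"twist":0.140}, {"dx":-5.13,"dy":1.68,"dz":0.14,"twist":0.140}, {"dx":-4.85,"dy":2.38,"dz":0.14,"twist":0.140}, {"dx":-4.47,"dy":3.03,"dz":0.14,"twist":0.140},
```

Request:
{"api": "arm_command", "payload": {"moves": [{"jaw":0,"dx":-4.25,"dy":-3.33,"dz":0.14,"twist":0.14},{"jaw":0,"dx":-4.67,"dy":-2.7,"dz":0.14,"twist":0.14},{"jaw":0,"dx":-5.0,"dy":-2.03,"dz":0.14,"twist":0.14},{"jaw":0,"dx":-5.24,"dy":-1.31,"dz":0.14,"twist":0.14},{"jaw":0,"dx":-5.37,"dy":-0.56,"dz":0.14,"twist":0.14},{"jaw":0,"dx":-5.39,"dy":0.19,"dz":0.14,"twist":0.14},{"jaw":0,"dx":-5.31,"dy":0.94,"dz":0.14,"twist":0.14},{"jaw":0,"dx":-5.13,"dy":1.68,"dz":0.14,"twist":0.14},{"jaw":0,"dx":-4.85,"dy":2.38,"dz":0.14,"twist":0.14},{"jaw":0,"dx":-4.47,"dy":3.03,"dz":0.14,"twist":0.14}]}}

```text
time_s: 1.35
tcp_pos: [457.9, 90.5, 390.4]
tcp_rot: [-180.0, -0.0, 86.6]
wrist_force: [0.3, 1.6, -0.0]
gripper_width: 85.5
finger_force: 0.0
```

```bash
python3 - <<'E'
from h import *
import cv2
o=env.get_obs();print(o['tcp_pos'],o['tcp_rot'],o['q'].round(1) if hasattr(o['q'],'round') else o['q'])
c=env.get_calibration('wrist');im=env.capture('wrist')[:,:,::-1].copy()
P=world([456.8,92.8,-93.2],[[0,-15,158],[0,15,158],[0,-62,110],[0,62,110],[0,-15,110],[0,15,110]])
pr=proj(c,P);print(pr.round(1).tolist())
cv2.imwrite('pics/w1raw.png',im)
for u in pr: cv2.circle(im,tuple(int(v) for v in u.round()),3,(0,255,0),1)
cv2.imwrite('pics/w1.png',im)
E
```

```text
[457.94691681  90.51159544 390.38953246] [-1.79984606e+02 -1.21155214e-02  8.65746031e+01] [ 6.6 -6.3 91.   0.  95.3 10.1]
[[248.9, 226.8], [301.1, 226.6], [186.3, 201.2], [364.7, 200.5], [253.9, 200.9], [297.1, 200.8]]
```

View pics/w1.png

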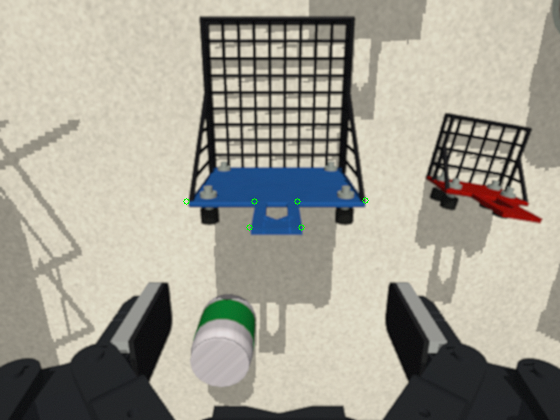

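The wrist view shows the blue tab top at rows 227–234, columns 251–302, within about 2 px of the prediction. I'll descend and grip it.

Request:
{"api": "arm_command", "payload": {"moves": [{"jaw":0,"dx":0.2,"dy":0,"dz":3.0,"twist":0},{"jaw":0,"dx":0.2,"dy":0,"dz":3.0,"twist":-0.004},{"jaw":0,"dx":0,"dy":0,"dz":2.9,"twist":0},{"jaw":1,"dx":0,"dy":0,"dz":0,"twist":0},{"jaw":1,"dx":0,"dy":0,"dz":0,"twist":0},{"jaw":1,"dx":0,"dy":0,"dz":0,"twist":0},{"jaw":1,"dx":0,"dy":0,"dz":0,"twist":0},{"jaw":1,"dx":0,"dy":0,"dz":0,"twist":0},{"jaw":1,"dx":0,"dy":0,"dz":0,"twist":0},{"jaw":1,"dx":0,"dy":0,"dz":-1.0,"twist":0}], "grip_force": 70}}

```text
time_s: 2.65
tcp_pos: [457.1, 96.1, 311.4]
tcp_rot: [-179.9, 0.0, 87.1]
wrist_force: [-0.0, 0.8, -3.6]
gripper_width: 27.8
finger_force: 69.1
```

```bash
python3 - <<'E'
from h import *
# target: eye (local z123) at z 239 -> lift; eye x 30mm outside tip
b=[510.3,-243.4,-94.6]
print(world(b,[[-150,0,0],[-60,0,0]]))
plan(list(world(b,[[-155,0,0]])[0][:2])+[423],85.4,7)
E
```

```text
[[ 522.32983865  -93.88316823    0.        ]
 [ 515.11193546 -183.59326729    0.        ]]
{"dx":-2.59,"dy":1.07,"dz":-1.59,"twist":0.004}, {"dx":-2.59,"dy":1.08,"dz":-1.59,"twist":0.004}, {"dx":-2.58,"dy":1.09,"dz":-1.59,"twist":0.004}, {"dx":-2.58,"dy":1.10,"dz":-1.59,"twist":0.004}, {"dx":-2.57,"dy":1.11,"dz":-1.59,"twist":0.004}, {"dx":-2.57,"dy":1.12,"dz":-1.59,"twist":0.004}, {"dx":-2.56,"dy":1.14,"dz":-1.59,"twist":0.004},
```

Request:
{"api": "arm_command", "payload": {"moves": [{"jaw":1,"dx":0,"dy":0,"dz":-3.0,"twist":0},{"jaw":1,"dx":0,"dy":0,"dz":-4.0,"twist":0},{"jaw":1,"dx":0,"dy":0,"dz":-3.5,"twist":0},{"jaw":1,"dx":-3.0,"dy":1.25,"dz":0,"twist":0.007},{"jaw":1,"dx":-3.6,"dy":1.5,"dz":0,"twist":0.007},{"jaw":1,"dx":-3.6,"dy":1.5,"dz":0,"twist":0.007},{"jaw":1,"dx":-3.6,"dy":1.5,"dz":0,"twist":0.007},{"jaw":1,"dx":-2.6,"dy":1.2,"dz":0,"twist":0},{"jaw":1,"dx":-1.6,"dy":0.75,"dz":0,"twist":0},{"jaw":1,"dx":0,"dy":0,"dz":0,"twist":0}]}}

```text
time_s: 3.9
tcp_pos: [522.5, -89.1, 416.4]
tcp_rot: [-180.0, -0.0, 85.4]
wrist_force: [-0.7, 1.2, -2.6]
gripper_width: 28.2
finger_force: 69.6
```

```bash
python3 - <<'E'
from h import *
import cv2
o=env.get_obs();print(o['tcp_pos'],o['tcp_rot'])
im=env.capture('wrist')[:,:,::-1].copy()
s=env.capture('side')[:,:,::-1].copy()
cv2.imwrite('pics/w2raw.png',im);cv2.imwrite('pics/s2raw.png',s)
a=cv2.resize(im[180:400,120:440],None,fx=1.75,fy=1.75)
b=cv2.resize(s[120:420,220:480],None,fx=0.92,fy=.92)
s2=s[130:330,200:440]
sc=env.capture('scene')[:,:,::-1].copy();cv2.imwrite('pics/sc2raw.png',sc)
top=cv2.resize(im[150:360,140:420],(400,300));
m=cv2.vconcat([cv2.hconcat([cv2.resize(im,(400,300)),top]),cv2.hconcat([cv2.resize(s[130:330,210:440],(400,300)),cv2.resize(sc[60:240,80:320],(400,300))])])
cv2.imwrite('pics/m2.png',m)
E
```

```text
[522.48924361 -89.0751214  416.43457003] [-1.79958170e+02 -1.79497135e-02  8.54050397e+01]
```

View pics/m2.png

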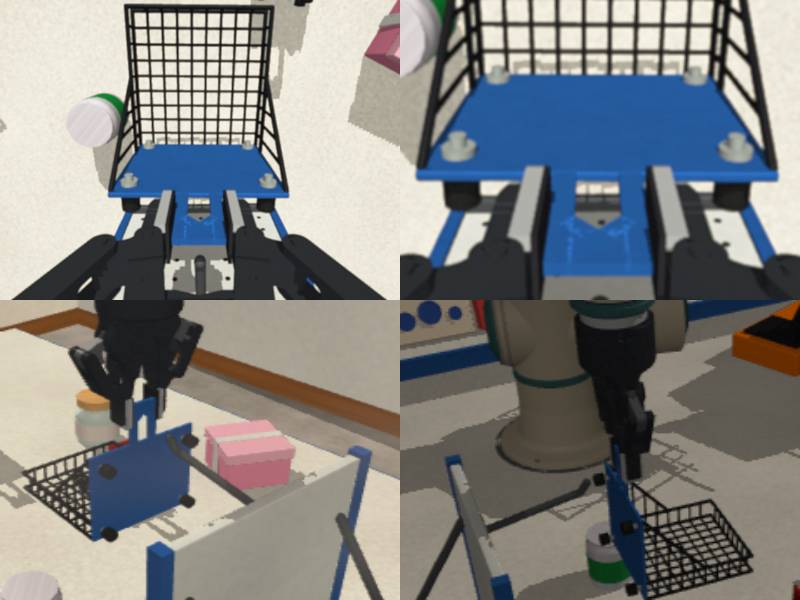

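The montage shows the large basket hanging upright from the tab. The rod is visible below the tab at about column 280 of the wrist picture. I'll check the rod centring numerically.

```bash
python3 - <<'E'
from h import *
import cv2
im=cv2.imread('pics/w2raw.png').astype(int)
for r in range(340,420,6):
    row=im[r,225:335]; print(r,'dark',[ (225+i) for i in range(110) if row[i].max()<110 and abs(row[i,0]-row[i,2])<25][:60:1][0:1], ''.join('#' if p.max()<115 and abs(p[0]-p[2])<30 else ('b' if p[0]-p[2]>50 else '.') for p in row))
c=env.get_calibration('wrist')
b=[510.3,-243.4,-94.6]
pr=proj(c,world(b,[[-112,0,243.3],[-104,0,233.3],[-80,0,229],[-60,0,225.6],[-40,0,222],[0,0,215]]));print(pr.round(1).tolist())
s=cv2.imread('pics/s2raw.png').astype(int)
cs=env.get_calibration('side');print(proj(cs,world(b,[[-112,0,243.3]])))
E
```

```text
340 dark [225] ##############.bbbbbbbbbbbbbbbbbbbbbbbbbbbbbbbbbbbbbbbbbbbbbbbbbbbbbbbbbbbbbbbbbbbbbbbbbbbbb.#################
346 dark [225] #################.........................................................................####################
352 dark [225] ################...........................................................................###################
358 dark [225] ################.................................############...............................##################
364 dark [225] #############......#######.....................#################........................######################
370 dark [225] ######..........................................################......................................########
376 dark [225] #####...........................................################.......................................#######
382 dark [225] #####............................................###############.......................................#######
388 dark [225] #####.............######........................################...........................#####.......#######
394 dark [225] #####.............####.........................#################.......................................#######
400 dark [225] #####...........................................################......................................########
406 dark [225] #############################...................################..............################################
412 dark [225] ##############################################################################################################
418 dark [225] ##############################################################################################################
[[278.1, 366.3], [278.1, 364.7], [278.0, 395.5], [277.9, 418.8], [277.9, 439.7], [277.7, 476.6]]
[[307.45018394 221.78818825]]
```

Request:
{"api": "arm_command", "payload": {"moves": [{"jaw":1,"dx":-1.0,"dy":0.1,"dz":0,"twist":0},{"jaw":1,"dx":-1.5,"dy":0,"dz":0,"twist":0},{"jaw":1,"dx":-1.5,"dy":0,"dz":0,"twist":0},{"jaw":1,"dx":-1.5,"dy":0,"dz":0,"twist":0},{"jaw":1,"dx":-1.5,"dy":0,"dz":0.5,"twist":0},{"jaw":1,"dx":-1.5,"dy":0,"dz":0.7,"twist":0},{"jaw":1,"dx":-1.5,"dy":0,"dz":0.7,"twist":0},{"jaw":1,"dx":-1.0,"dy":0,"dz":0.5,"twist":0},{"jaw":1,"dx":0,"dy":0,"dz":0,"twist":0},{"jaw":1,"dx":0,"dy":0,"dz":0,"twist":0}]}}

```text
time_s: 5.3
tcp_pos: [514.8, -198.0, 392.9]
tcp_rot: [180.0, -0.0, 85.5]
wrist_force: [-0.3, 0.0, -3.8]
gripper_width: 28.0
finger_force: 69.6
```

```bash
python3 - <<'E'
from h import *
o=env.get_obs();p=o['tcp_pos'];a=np.radians(85.4)
d=np.array(p[:2])-[510.3,-243.4];print('out',d@[np.cos(a),np.sin(a)],'lat',d@[np.sin(a),-np.cos(a)],p[2],o['wrist_force'],o['moment'])
E
```

```text
out 45.57381946190573 lat 0.8017206923187036 392.91531472067555 [-0.26432493  0.02918474 -3.79970596] [-0.05773033  0.03742587  0.01263007]
```

```bash
python3 - <<'E'
from h import *
C={n:env.get_calibration(n) for n in("scene","side")}
P={'large':[456.8,92.8,-93.2],'medium':[548.8,310.8,-92.7],'small':[636.8,68.2,-102.1]}
O={'large':([(97,103,0),(99,221,2),(177,198,1),(173,320,3)],[(166,436,0),(388,340,1),(402,502,3)]),
'medium':([(523,136,0),(513,208,2),(600,205,1),(587,279,3)],[(124,190,0),(257,141,1),(139,281,2)]),
'small':([(248,409,0),(248,444,2),(282,477,1),(280,513,3)],[(610,371,0),(705,338,1),(611,415,2),(706,383,3)])}
for k in O:
    def f(p):
        L=[(p[0],-p[1],p[3]),(p[0],p[1],p[3]),(p[0],-p[1],p[2]),(p[0],p[1],p[2])]
        W=world(P[k],L);r=[]
        for n,o,(x,y,s) in(('scene',O[k][0],(245,150,4)),('side',O[k][1],(150,180,5))):
            q=proj(C[n],W)
            r+=[q[c]-(x+u/s-.4,y+v/s-.4) for u,v,c in o]
        return np.ravel(r)
    s=least_squares(f,[15,40,15,80]);print(k,s.x.round(1),np.abs(s.fun).max().round(1))
E
```

```text
large [15.4 49.6 12.5 96.1] 1.1
medium [10.9 37.  12.4 64.9] 0.5
small [16.  25.  12.7 37.2] 0.4
```

Request:
{"api": "arm_command", "payload": {"moves": [{"jaw":1,"dx":-0.4,"dy":0,"dz":0.2,"twist":0},{"jaw":1,"dx":-0.4,"dy":0,"dz":0.2,"twist":0},{"jaw":1,"dx":-0.3,"dy":0,"dz":0.2,"twist":0},{"jaw":1,"dx":-0.2,"dy":0,"dz":0.1,"twist":0},{"jaw":1,"dx":-0.1,"dy":0,"dz":0.1,"twist":0},{"jaw":1,"dx":-0.1,"dy":0,"dz":0,"twist":0},{"jaw":1,"dx":-0.05,"dy":0,"dz":0,"twist":0},{"jaw":1,"dx":-0.05,"dy":0,"dz":0,"twist":0},{"jaw":1,"dx":0,"dy":0,"dz":0,"twist":0},{"jaw":1,"dx":0,"dy":0,"dz":0,"twist":0}], "grip_force": 25}}

```text
time_s: 6.55
tcp_pos: [513.6, -214.1, 385.2]
tcp_rot: [179.9, 0.0, 85.5]
wrist_force: [4.0, 1.1, 1.0]
gripper_width: 28.0
finger_force: 70.0
```

Request:
{"api": "arm_command", "payload": {"moves": [{"jaw":1,"dx":0,"dy":0.15,"dz":0,"twist":0},{"jaw":0.3,"dx":0,"dy":0,"dz":0,"twist":0},{"jaw":0.3,"dx":0,"dy":0,"dz":0,"twist":0},{"jaw":0.3,"dx":0,"dy":0,"dz":0,"twist":0},{"jaw":0.3,"dx":1.1,"dy":0,"dz":0,"twist":0},{"jaw":0.5,"dx":1.3,"dy":0,"dz":0,"twist":0},{"jaw":0.5,"dx":0.9,"dy":0,"dz":0,"twist":0},{"jaw":0.5,"dx":0,"dy":0,"dz":2.0,"twist":0},{"jaw":0.5,"dx":0,"dy":0,"dz":1.2,"twist":0},{"jaw":0.5,"dx":0,"dy":0,"dz":0.9,"twist":0}]}}

```text
time_s: 7.8
tcp_pos: [517.5, -181.2, 343.0]
tcp_rot: [-180.0, -0.0, 85.5]
wrist_force: [0.1, -0.2, 0.7]
gripper_width: 42.6
finger_force: 0.0
```

```bash
cat >> h.py <<'E'
def st():
    o=env.get_obs();p=o['tcp_pos'];a=np.radians(85.4);d=np.array(p[:2])-[510.3,-243.4]
    print('out %.1f lat %.1f z %.1f yaw %.1f'%(d@[np.cos(a),np.sin(a)],d@[np.sin(a),-np.cos(a)],p[2],o['tcp_rot'][2]),np.round(o['wrist_force'],1),'w %.1f t %.2f'%(o['gripper_width'],o['time_s']))
E
python3 - <<'E'
from h import *
import cv2
st()
im=env.capture('wrist')[:,:,::-1];s=env.capture('side')[:,:,::-1];sc=env.capture('scene')[:,:,::-1]
cv2.imwrite('pics/w3.png',im);cv2.imwrite('pics/s3.png',s);cv2.imwrite('pics/sc3.png',sc)
cv2.imwrite('pics/m3.png',cv2.vconcat([cv2.hconcat([cv2.resize(im,(400,300)),cv2.resize(s[170:350,260:500],(400,300))]),cv2.resize(sc[100:250,60:260],(800,300)) if 0 else cv2.hconcat([cv2.resize(sc[90:240,80:280],(400,300)),cv2.resize(s[200:300,300:433],(400,300))])]))
E
```

```text
out 62.5 lat 2.2 z 343.0 yaw 85.5 [ 0.1 -0.2  0.7] w 42.6 t 7.80
```

View pics/m3.png

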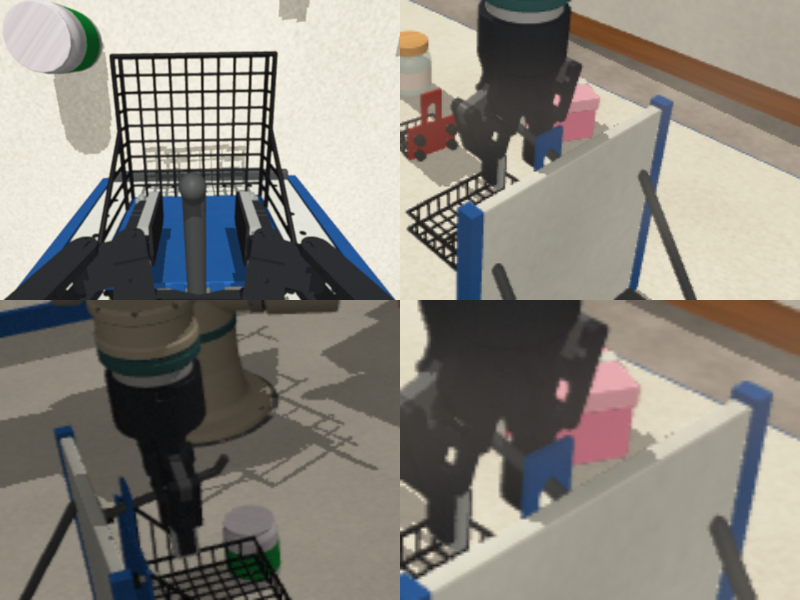

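The montage shows the large basket hanging on the rod close to the board, with the fingers straddling the rod in front of the plate. I'll push it home in small steps.

Request:
{"api": "arm_command", "payload": {"moves": [{"jaw":0.5,"dx":-0.6,"dy":-0.12,"dz":0,"twist":0},{"jaw":0.5,"dx":-0.6,"dy":0,"dz":0,"twist":0},{"jaw":0.5,"dx":-0.5,"dy":0,"dz":0,"twist":0},{"jaw":0.5,"dx":-0.3,"dy":0,"dz":0,"twist":0},{"jaw":0.5,"dx":-0.2,"dy":0,"dz":0,"twist":0},{"jaw":0.5,"dx":-0.1,"dy":0,"dz":0,"twist":0},{"jaw":0.5,"dx":-0.1,"dy":0,"dz":0,"twist":0},{"jaw":0.5,"dx":-0.1,"dy":0,"dz":0,"twist":0},{"jaw":0.5,"dx":0,"dy":0,"dz":0,"twist":0},{"jaw":0.5,"dx":0,"dy":0,"dz":0,"twist":0}]}}

```text
time_s: 9.2
tcp_pos: [514.3, -206.3, 343.7]
tcp_rot: [180.0, -0.0, 85.5]
wrist_force: [0.5, 0.2, 0.3]
gripper_width: 42.5
finger_force: 0.0
```

```bash
python3 -c "
from h import *
st()"
```

```text
out 37.3 lat 1.0 z 343.7 yaw 85.5 [0.5 0.2 0.3] w 42.5 t 9.20
```

Request:
{"api": "arm_command", "payload": {"moves": [{"jaw":0.5,"dx":-0.05,"dy":0,"dz":0,"twist":0},{"jaw":0.5,"dx":-0.05,"dy":0,"dz":0,"twist":0},{"jaw":0.5,"dx":-0.05,"dy":0,"dz":0,"twist":0},{"jaw":0.5,"dx":-0.05,"dy":0,"dz":0,"twist":0},{"jaw":0.5,"dx":-0.05,"dy":0,"dz":0,"twist":0},{"jaw":0.5,"dx":-0.05,"dy":0,"dz":0,"twist":0},{"jaw":0.5,"dx":0,"dy":0,"dz":0,"twist":0},{"jaw":0.5,"dx":0,"dy":0,"dz":0,"twist":0},{"jaw":0.5,"dx":0,"dy":0,"dz":0,"twist":0},{"jaw":0.5,"dx":0,"dy":0,"dz":0,"twist":0}]}}

```text
time_s: 10.45
tcp_pos: [514.1, -209.2, 343.6]
tcp_rot: [-180.0, -0.0, 85.5]
wrist_force: [-0.2, 3.9, 0.5]
gripper_width: 42.7
finger_force: 1.8
```

Request:
{"api": "arm_command", "payload": {"moves": [{"jaw":0.5,"dx":-0.05,"dy":0,"dz":0,"twist":0},{"jaw":0.5,"dx":-0.05,"dy":0,"dz":0,"twist":0},{"jaw":0.5,"dx":0,"dy":0,"dz":0,"twist":0},{"jaw":0.5,"dx":0,"dy":0,"dz":0,"twist":0},{"jaw":0.5,"dx":0,"dy":0,"dz":0,"twist":0},{"jaw":0.5,"dx":0,"dy":0,"dz":0,"twist":0},{"jaw":0.5,"dx":0,"dy":0,"dz":0,"twist":0},{"jaw":0.5,"dx":0,"dy":0,"dz":0,"twist":0},{"jaw":0.5,"dx":0,"dy":0,"dz":0,"twist":0},{"jaw":0.5,"dx":0,"dy":0,"dz":0,"twist":0}]}}

```text
time_s: 11.7
tcp_pos: [514.0, -210.3, 343.8]
tcp_rot: [180.0, 0.0, 85.5]
wrist_force: [-0.4, 1.0, -1.0]
gripper_width: 42.6
finger_force: 0.5
```

Request:
{"api": "arm_command", "payload": {"moves": [{"jaw":0.5,"dx":-0.05,"dy":0,"dz":0,"twist":0},{"jaw":0.5,"dx":-0.05,"dy":0,"dz":0,"twist":0},{"jaw":0.5,"dx":-0.05,"dy":0,"dz":0,"twist":0},{"jaw":0.5,"dx":0,"dy":0,"dz":0,"twist":0},{"jaw":0.5,"dx":0,"dy":0,"dz":0,"twist":0},{"jaw":0.5,"dx":0,"dy":0,"dz":0,"twist":0},{"jaw":0.5,"dx":0,"dy":0,"dz":0,"twist":0},{"jaw":0.5,"dx":0,"dy":0,"dz":0,"twist":0},{"jaw":0.5,"dx":0,"dy":0,"dz":0,"twist":0},{"jaw":0.5,"dx":0,"dy":0,"dz":0,"twist":0}]}}

```text
time_s: 12.95
tcp_pos: [513.9, -211.8, 343.6]
tcp_rot: [-180.0, -0.0, 85.5]
wrist_force: [0.4, 1.4, -1.6]
gripper_width: 42.5
finger_force: 1.4
```

Request:
{"api": "arm_command", "payload": {"moves": [{"jaw":0.5,"dx":-0.05,"dy":0,"dz":0,"twist":0},{"jaw":0.5,"dx":-0.05,"dy":0,"dz":0,"twist":0},{"jaw":0.5,"dx":-0.05,"dy":0,"dz":0,"twist":0},{"jaw":0.5,"dx":0,"dy":0,"dz":0,"twist":0},{"jaw":0.5,"dx":0,"dy":0,"dz":0,"twist":0},{"jaw":0.5,"dx":0,"dy":0,"dz":0,"twist":0},{"jaw":0.5,"dx":0,"dy":0,"dz":0,"twist":0},{"jaw":0.5,"dx":0,"dy":0,"dz":0,"twist":0},{"jaw":0.5,"dx":0,"dy":0,"dz":0,"twist":0},{"jaw":0.5,"dx":0,"dy":0,"dz":0,"twist":0}]}}

```text
time_s: 14.2
tcp_pos: [513.8, -212.9, 343.7]
tcp_rot: [-180.0, -0.1, 85.5]
wrist_force: [-0.3, 5.5, -0.7]
gripper_width: 42.8
finger_force: 2.7
```

Request:
{"api": "arm_command", "payload": {"moves": [{"jaw":0.5,"dx":-0.04,"dy":0,"dz":0,"twist":0},{"jaw":0.5,"dx":0,"dy":0,"dz":0,"twist":0},{"jaw":0.5,"dx":0,"dy":0,"dz":0,"twist":0},{"jaw":0.5,"dx":0,"dy":0,"dz":0,"twist":0},{"jaw":0.5,"dx":0,"dy":0,"dz":0,"twist":0},{"jaw":0.5,"dx":0,"dy":0,"dz":0,"twist":0},{"jaw":0.5,"dx":0,"dy":0,"dz":0,"twist":0},{"jaw":0.5,"dx":0,"dy":0,"dz":0,"twist":0},{"jaw":0.5,"dx":0,"dy":0,"dz":0,"twist":0},{"jaw":0.5,"dx":0,"dy":0,"dz":0,"twist":0}]}}

```text
time_s: 15.45
tcp_pos: [513.8, -213.1, 343.7]
tcp_rot: [-180.0, -0.1, 85.5]
wrist_force: [-0.1, 6.7, -0.7]
gripper_width: 42.6
finger_force: 3.4
```

Request:
{"api": "arm_command", "payload": {"moves": [{"jaw":0.5,"dx":-0.04,"dy":0,"dz":0,"twist":0},{"jaw":0.5,"dx":-0.03,"dy":0,"dz":0,"twist":0},{"jaw":0.5,"dx":0,"dy":0,"dz":0,"twist":0},{"jaw":0.5,"dx":0,"dy":0,"dz":0,"twist":0},{"jaw":0.5,"dx":0,"dy":0,"dz":0,"twist":0},{"jaw":0.5,"dx":0,"dy":0,"dz":0,"twist":0},{"jaw":0.5,"dx":0,"dy":0,"dz":0,"twist":0},{"jaw":0.5,"dx":0,"dy":0,"dz":0,"twist":0},{"jaw":0.5,"dx":0,"dy":0,"dz":0,"twist":0},{"jaw":0.5,"dx":0,"dy":0,"dz":0,"twist":0}]}}

```text
time_s: 16.7
tcp_pos: [513.8, -213.4, 343.7]
tcp_rot: [-180.0, -0.2, 85.6]
wrist_force: [-0.7, 8.5, -0.0]
gripper_width: 42.6
finger_force: 4.5
```

Request:
{"api": "arm_command", "payload": {"moves": [{"jaw":0.5,"dx":-0.05,"dy":0,"dz":0,"twist":0},{"jaw":0.5,"dx":-0.05,"dy":0,"dz":0,"twist":0},{"jaw":0.5,"dx":0,"dy":0,"dz":0,"twist":0},{"jaw":0.5,"dx":0,"dy":0,"dz":0,"twist":0},{"jaw":0.5,"dx":0,"dy":0,"dz":0,"twist":0},{"jaw":0.5,"dx":0,"dy":0,"dz":0,"twist":0},{"jaw":0.5,"dx":0,"dy":0,"dz":0,"twist":0},{"jaw":0.5,"dx":0,"dy":0,"dz":0,"twist":0},{"jaw":0.5,"dx":0,"dy":0,"dz":0,"twist":0},{"jaw":0.5,"dx":0,"dy":0,"dz":0,"twist":0}]}}

```text
time_s: 17.95
tcp_pos: [513.9, -213.9, 343.7]
tcp_rot: [-180.0, -0.2, 85.6]
wrist_force: [0.1, 12.3, 0.6]
gripper_width: 42.6
finger_force: 6.2
```

```bash
python3 - <<'E'
from h import *
st()
import cv2
cv2.imwrite('pics/sc4.png',env.capture('scene')[:,:,::-1]);cv2.imwrite('pics/s4.png',env.capture('side')[:,:,::-1])
y=0
# retreat: out to 62, up to 420 at (..), then travel to medium grasp standoff
S=[517,-182,420,85.5]
plan([549.5,312,360],87.3,9,start=S)
E
```

```text
out 29.7 lat 1.2 z 343.7 yaw 85.6 [ 0.1 12.3  0.6] w 42.6 t 17.95
{"dx":5.50,"dy":-0.07,"dz":0.67,"twist":-0.003}, {"dx":5.50,"dy":-0.05,"dz":0.67,"twist":-0.003}, {"dx":5.50,"dy":-0.03,"dz":0.67,"twist":-0.003}, {"dx":5.50,"dy":-0.01,"dz":0.67,"twist":-0.003}, {"dx":5.50,"dy":0.01,"dz":0.67,"twist":-0.003}, {"dx":5.50,"dy":0.03,"dz":0.67,"twist":-0.003}, {"dx":5.50,"dy":0.04,"dz":0.67,"twist":-0.003}, {"dx":5.50,"dy":0.06,"dz":0.67,"twist":-0.003}, {"dx":5.50,"dy":0.08,"dz":0.67,"twist":-0.003},
```

Request:
{"api": "arm_command", "payload": {"moves": [{"jaw":0.5,"dx":0.5,"dy":0,"dz":0,"twist":0},{"jaw":0.5,"dx":2.0,"dy":0,"dz":-0.5,"twist":0},{"jaw":0.3,"dx":1.0,"dy":0,"dz":-3.0,"twist":0},{"jaw":0,"dx":1.0,"dy":0,"dz":-4.0,"twist":0},{"jaw":0,"dx":4.0,"dy":0,"dz":0,"twist":0},{"jaw":0,"dx":5.5,"dy":-0.05,"dz":0.4,"twist":-0.005},{"jaw":0,"dx":5.5,"dy":0,"dz":0.4,"twist":-0.005},{"jaw":0,"dx":5.5,"dy":0,"dz":0.4,"twist":-0.005},{"jaw":0,"dx":5.5,"dy":0,"dz":0.4,"twist":-0.005},{"jaw":0,"dx":5.5,"dy":0,"dz":0.4,"twist":-0.005}]}}

```text
time_s: 19.3
tcp_pos: [538.2, 146.1, 399.6]
tcp_rot: [179.9, 0.0, 86.9]
wrist_force: [0.7, -0.3, 0.5]
gripper_width: 85.5
finger_force: 0.0
```

```bash
python3 - <<'E'
from h import *
st();plan([549.5,312,365],87.3,4)
E
```

```text
out 390.5 lat -3.4 z 399.6 yaw 86.9 [ 0.7 -0.3  0.5] w 85.5 t 19.30
{"dx":4.16,"dy":0.06,"dz":0.86,"twist":-0.002}, {"dx":4.16,"dy":0.06,"dz":0.86,"twist":-0.002}, {"dx":4.16,"dy":0.07,"dz":0.86,"twist":-0.002}, {"dx":4.16,"dy":0.08,"dz":0.86,"twist":-0.002},
```

Request:
{"api": "arm_command", "payload": {"moves": [{"jaw":0,"dx":4.2,"dy":0.07,"dz":0.86,"twist":-0.002},{"jaw":0,"dx":4.2,"dy":0.07,"dz":0.86,"twist":-0.002},{"jaw":0,"dx":4.2,"dy":0.07,"dz":0.86,"twist":-0.002},{"jaw":0,"dx":3.0,"dy":0.06,"dz":0.86,"twist":0},{"jaw":0,"dx":0.8,"dy":0,"dz":0,"twist":0},{"jaw":0,"dx":0,"dy":0,"dz":0,"twist":0},{"jaw":0,"dx":0,"dy":0,"dz":0,"twist":0},{"jaw":0,"dx":0,"dy":0,"dz":0,"twist":0},{"jaw":0,"dx":0,"dy":0,"dz":0,"twist":0},{"jaw":0,"dx":0,"dy":0,"dz":0,"twist":0}]}}

```text
time_s: 20.55
tcp_pos: [549.9, 307.1, 364.4]
tcp_rot: [180.0, -0.0, 87.2]
wrist_force: [0.5, -0.1, -0.8]
gripper_width: 85.8
finger_force: 0.0
```

```bash
python3 - <<'E'
from h import *
import cv2
o=env.get_obs();print(o['tcp_pos'],o['tcp_rot'][2])
c=env.get_calibration('wrist');im=env.capture('wrist')[:,:,::-1].copy()
pr=proj(c,world([548.8,310.8,-92.7],[[2,-15,126],[2,15,126],[-2,-49,78],[-2,49,78]]));print(pr.round(1).tolist())
cv2.imwrite('pics/w5.png',im)
h=cv2.cvtColor(im,cv2.COLOR_BGR2HSV);m=cv2.inRange(h,(18,120,60),(35,255,255))
for r in range(180,260,6):
    x=np.where(m[r])[0]
    if len(x):print(r,x[0],x[-1],len(x))
ys=np.where(m.any(1))[0];print(ys[0],ys[-1])
E
```

```text
[549.89741208 307.14087696 364.41981643] 87.22713589353029
[[249.5, 223.9], [300.3, 223.8], [206.1, 193.7], [344.6, 193.5]]
180 220 334 100
186 215 337 102
192 214 340 98
198 209 344 136
204 255 299 25
210 254 300 30
216 253 301 49
222 252 302 51
228 253 301 49
171 309
```

Request:
{"api": "arm_command", "payload": {"moves": [{"jaw":0,"dx":0.2,"dy":-0.05,"dz":3.5,"twist":0},{"jaw":0,"dx":0.2,"dy":0,"dz":3.5,"twist":0},{"jaw":0,"dx":0,"dy":0,"dz":2.5,"twist":0},{"jaw":1,"dx":0,"dy":0,"dz":0,"twist":0},{"jaw":1,"dx":0,"dy":0,"dz":0,"twist":0},{"jaw":1,"dx":0,"dy":0,"dz":0,"twist":0},{"jaw":1,"dx":0,"dy":0,"dz":0,"twist":0},{"jaw":1,"dx":0,"dy":0,"dz":0,"twist":0},{"jaw":1,"dx":0,"dy":0,"dz":-1.0,"twist":0},{"jaw":1,"dx":0,"dy":0,"dz":-3.0,"twist":0}], "grip_force": 70}}

```text
time_s: 21.85
tcp_pos: [549.2, 311.2, 307.7]
tcp_rot: [-179.8, 0.1, 87.2]
wrist_force: [-0.1, -0.3, -1.6]
gripper_width: 28.1
finger_force: 69.2
```

```bash
python3 - <<'E'
from h import *
st();print(env.get_obs()['finger_force'])
b=[510.3,-243.4,-94.6]
t=world(b,[[-155,-1.5,0]])[0];print(t)   # lat +1.5
S=list(env.get_obs()['tcp_pos'])
plan([t[0],t[1],417],85.5,8)
E
```

```text
out 556.0 lat -5.7 z 307.7 yaw 87.2 [-0.1 -0.3 -1.6] w 28.1 t 21.85
69.20220494270325
[521.23566495 -88.77897545   0.        ]
{"dx":-5.01,"dy":-0.11,"dz":-1.37,"twist":0.004}, {"dx":-5.01,"dy":-0.09,"dz":-1.37,"twist":0.004}, {"dx":-5.01,"dy":-0.07,"dz":-1.37,"twist":0.004}, {"dx":-5.01,"dy":-0.05,"dz":-1.37,"twist":0.004}, {"dx":-5.01,"dy":-0.03,"dz":-1.37,"twist":0.004}, {"dx":-5.01,"dy":-0.01,"dz":-1.37,"twist":0.004}, {"dx":-5.01,"dy":0.01,"dz":-1.37,"twist":0.004}, {"dx":-5.01,"dy":0.02,"dz":-1.37,"twist":0.004},
```

```bash
python3 - <<'E'
from h import *
import cv2
im=cv2.imread('pics/w3.png').astype(int)
for r in range(246,412,14):
    print(r,''.join('#' if abs(p[0]-p[2])<30 and p.max()<140 else ('b' if p[0]-p[2]>50 else '.') for p in im[r,215:345]))
# expected pixels for rod with lat 0 given tool pose then (camera fixed rel tool)
c=env.get_calibration('wrist');o=env.get_obs()
T=R.from_euler('xyz',o['tcp_rot'],degrees=True);rel=T.inv().apply(c['position']-o['tcp_pos']);rr=T.inv()*R.from_euler('xyz',c['orientation'],degrees=True)
T2=R.from_euler('xyz',[180,0,85.5],degrees=True)
c2=dict(K=c['K'],position=np.array([517.5,-181.2,343.0])+T2.apply(rel),orientation=(T2*rr).as_euler('xyz',degrees=True))
b=[510.3,-243.4,-94.6]
for l in(0,1,2):
    print(l,proj(c2,world(b,[[-112,l,243.3],[-90,l,230.9],[-60,l,225.6],[-35,l,221.2]])).round(1).tolist())
E
```

```text
246 ##################################################################################################################################
260 ###########################################################################.......#.....####....####################............##
274 .....########.....###........#####.....##################################...bbbbbbbbbbbbbbbbbbbbbbbbbbbbbbbbbbbbbbb.#######.......
288 .###########.bbbbbbbbbbbbbbbbbbbbbbbbbbbb################################bbbbbbbbbbbbbbbbbbbbbbbbbbbbbbbbbbbbbbbbbb############...
302 #############.bbbbbbbbbbbbbbbbbbbbbbbbbbbb###############################bbbbbbbbbbbbbbbbbbbbbbbbbbbbbbbbbbbbbbbbb################
316 ############bbbbbbbbbbbbbbbbbbbbbbbbbbbbbb.##############################bbbbbbbbbbbbbbbbbbbbbbbbbbbbbbbbbbbbbbbbbb.##############
330 ##########.bbbbbbbbbbbbbbbbbbbbbbbbbbbbbbbb.#############################bbbbbbbbbbbbbbbbbbbbbbbbbbbbbbbbbbbbbbbbbbbb.############
344 #######.bbbbbbbbbbbbbbbbbbbbbbbbbbbbbbbbbbbb#############################bbbbbbbbbbbbbbbbbbbbbbbbbbbbbbbbbbbbbbbbbbbbbbb.#########
358 ####bbbbbbbbbbbbbbbbbbbbbbbbbbbbbbbbbbbbbbbbb############################bbbbbbbbbbbbbbbbbbbbbbbbbbbbbbbbbbbbbbbbbbbbbbbbbb.######
372 #.bbbbbbbbbbbbbbbbbbbbbbbbbbbbbbbbbbbbbbbbbbbb###########################bbbbbbbbbbbbbbbbbbbbbbbbbbbbbbbbbbbbbbbbbbbbbbbbbbbbb.###
386 bbbbbbbbbbbbbbbbbbbbbbbbbbbbbbbbbbbbbbbbbbbbbb.##########################bbbbbbbbbbbbbbbbbbbbbbbbbbbbbbbbbbbbbbbbbbbbbbbbbbbbbbbb#
400 .bbbbbbbbbbbbbbbbbbbbbbbbbbbbbbbbbbbbbbbbbbbbbb.#########################.bbbbbbbbbbbbbbbbbbbbbbbbbbbbbbbbbbbbbbbbbbbbbbbbbbbbb###
0 [[265.2, 255.8], [267.6, 312.6], [268.9, 389.8], [269.7, 439.9]]
1 [[270.2, 255.8], [271.6, 312.6], [272.3, 389.8], [272.8, 439.9]]
2 [[275.1, 255.8], [275.6, 312.6], [275.7, 389.8], [275.9, 439.9]]
```

```bash
sed -i 's/np.radians(85.4)/np.radians(86.2)/; s/\[510.3,-243.4\]/[512.8,-243.6]/' h.py; python3 - <<'E'
from h import *
st()
t=world([512.8,-243.6,-93.8],[[-155,0,0]])[0];print(t)
plan([t[0],t[1],417],86.2,8)
E
```

```text
out 556.0 lat -0.5 z 307.7 yaw 87.2 [-0.1 -0.3 -1.6] w 28.1 t 21.85
[523.07245456 -88.94077241   0.        ]
{"dx":-5.01,"dy":-0.09,"dz":-1.37,"twist":0.002}, {"dx":-5.01,"dy":-0.07,"dz":-1.37,"twist":0.002}, {"dx":-5.01,"dy":-0.06,"dz":-1.37,"twist":0.002}, {"dx":-5.01,"dy":-0.05,"dz":-1.37,"twist":0.002}, {"dx":-5.01,"dy":-0.04,"dz":-1.37,"twist":0.002}, {"dx":-5.01,"dy":-0.03,"dz":-1.37,"twist":0.002}, {"dx":-5.01,"dy":-0.02,"dz":-1.37,"twist":0.002}, {"dx":-5.01,"dy":-0.01,"dz":-1.37,"twist":0.002},
```

Request:
{"api": "arm_command", "payload": {"moves": [{"jaw":1,"dx":-3.0,"dy":-0.07,"dz":-2.5,"twist":0.002},{"jaw":1,"dx":-5.0,"dy":-0.07,"dz":-2.5,"twist":0.002},{"jaw":1,"dx":-5.5,"dy":-0.06,"dz":-2.0,"twist":0.002},{"jaw":1,"dx":-5.5,"dy":-0.05,"dz":-2.0,"twist":0.002},{"jaw":1,"dx":-5.5,"dy":-0.04,"dz":-1.8,"twist":0.002},{"jaw":1,"dx":-5.5,"dy":-0.03,"dz":0,"twist":0.002},{"jaw":1,"dx":-4.5,"dy":-0.02,"dz":0,"twist":0.003},{"jaw":1,"dx":-3.5,"dy":-0.02,"dz":0,"twist":0.002},{"jaw":1,"dx":-2.1,"dy":-0.01,"dz":0,"twist":0},{"jaw":1,"dx":0,"dy":0,"dz":0,"twist":0}]}}

```text
time_s: 23.1
tcp_pos: [523.3, -90.0, 417.4]
tcp_rot: [-180.0, 0.0, 86.1]
wrist_force: [0.2, 0.6, -1.4]
gripper_width: 28.2
finger_force: 69.3
```

```bash
python3 - <<'E'
from h import *
import cv2
st();c=env.get_calibration('wrist');im=env.capture('wrist')[:,:,::-1].astype(int);cv2.imwrite('pics/w6.png',im)
cv2.imwrite('pics/s6.png',env.capture('side')[:,:,::-1])
b=[512.8,-243.6,-93.8]
print(proj(c,world(b,[[-112,0,243.3],[-90,0,230.9],[-60,0,225.6]])).round(1).tolist())
for r in range(318,406,8):
    print(r,''.join('#' if abs(p[0]-p[2])<30 and p.max()<115 else ('y' if p[2]-p[0]>50 else '.') for p in im[r,225:335]))
E
```

```text
out 154.0 lat 0.3 z 417.4 yaw 86.1 [ 0.2  0.6 -1.4] w 28.2 t 23.10
[[276.5, 361.3], [276.7, 378.8], [276.8, 414.5]]
318 ......#########yyyyyyyyyyyyyyyyyyyyyyyyyyyyyyyyyyyyyyyyyyyyyyyyyyyyyyyyyyyyyyyyyyyyyyyyyyyyy.########........#
326 #############.yyyyyyyyyyyyyyyyyyyyyyyyyyyyyyyyyyyyyyyyyyyyyyyyyyyyyyyyyyyyyyyyyyyyyyyyyyyyyyyy################
334 #############.yyyyyyyyyyyyyyyyyyyyyyyyyyyyyyyyyyyyyyyyyyyyyyyyyyyyyyyyyyyyyyyyyyyyyyyyyyyyyyyy################
342 ################...........................................................................###################
350 ###############.............................................................................##################
358 ##############................................#############...................................################
366 #############...............................################...................................###############
374 #####........................................###############...........................................#######
382 ####........................................################...........................................#######
390 #####........................................###############...........................................#######
398 #####........................................###############...........................................#######[ WARN:0@1.216] global loadsave.cpp:1063 imwrite_ Unsupported depth image for selected encoder is fallbacked to CV_8U.
```

Request:
{"api": "arm_command", "payload": {"moves": [{"jaw":1,"dx":-1.0,"dy":-0.03,"dz":0,"twist":0},{"jaw":1,"dx":-1.5,"dy":0,"dz":0,"twist":0},{"jaw":1,"dx":-1.5,"dy":0,"dz":0,"twist":0},{"jaw":1,"dx":-1.5,"dy":0,"dz":0,"twist":0},{"jaw":1,"dx":-1.5,"dy":0,"dz":0.6,"twist":0},{"jaw":1,"dx":-1.3,"dy":0,"dz":0.8,"twist":0},{"jaw":1,"dx":-1.0,"dy":0,"dz":0.8,"twist":0},{"jaw":1,"dx":-0.3,"dy":0,"dz":0.3,"twist":0},{"jaw":1,"dx":-0.2,"dy":0,"dz":0,"twist":0},{"jaw":1,"dx":0,"dy":0,"dz":0,"twist":0}]}}

```text
time_s: 24.45
tcp_pos: [517.0, -186.3, 392.6]
tcp_rot: [180.0, 0.0, 86.3]
wrist_force: [-0.1, -0.3, -0.5]
gripper_width: 27.6
finger_force: 69.4
```

```bash
python3 -c "
from h import *
st()"
```

```text
out 57.4 lat 0.4 z 392.6 yaw 86.3 [-0.1 -0.3 -0.5] w 27.6 t 24.45
```

Request:
{"api": "arm_command", "payload": {"moves": [{"jaw":1,"dx":-0.3,"dy":-0.02,"dz":0.1,"twist":0},{"jaw":1,"dx":-0.3,"dy":0,"dz":0.1,"twist":0},{"jaw":1,"dx":-0.2,"dy":0,"dz":0.1,"twist":0},{"jaw":1,"dx":-0.1,"dy":0,"dz":0.1,"twist":0},{"jaw":1,"dx":-0.1,"dy":0,"dz":0.1,"twist":0},{"jaw":1,"dx":-0.1,"dy":0,"dz":0,"twist":0},{"jaw":1,"dx":-0.05,"dy":0,"dz":0,"twist":0},{"jaw":1,"dx":0,"dy":0,"dz":0,"twist":0},{"jaw":1,"dx":0,"dy":0,"dz":0,"twist":0},{"jaw":1,"dx":0,"dy":0,"dz":0,"twist":0}]}}

```text
time_s: 25.7
tcp_pos: [515.7, -197.7, 388.2]
tcp_rot: [-180.0, -0.0, 86.3]
wrist_force: [-5.1, 2.8, 3.9]
gripper_width: 28.3
finger_force: 70.0
```

```bash
python3 -c "
from h import *
st()"
```

```text
out 46.0 lat -0.1 z 388.2 yaw 86.3 [-5.1  2.8  3.9] w 28.3 t 25.70
```

Request:
{"api": "arm_command", "payload": {"moves": [{"jaw":1,"dx":0,"dy":-0.1,"dz":-0.05,"twist":0},{"jaw":0.3,"dx":0,"dy":0,"dz":0,"twist":0},{"jaw":0.3,"dx":0,"dy":0,"dz":0,"twist":0},{"jaw":0.3,"dx":0,"dy":0,"dz":0,"twist":0},{"jaw":0.3,"dx":1.0,"dy":0.05,"dz":0,"twist":0},{"jaw":0.6,"dx":1.4,"dy":0,"dz":0,"twist":0},{"jaw":0.72,"dx":0.9,"dy":0,"dz":0,"twist":0},{"jaw":0.72,"dx":0,"dy":0,"dz":1.6,"twist":0},{"jaw":0.72,"dx":0,"dy":0,"dz":1.6,"twist":0},{"jaw":0.72,"dx":0,"dy":0,"dz":0,"twist":0}]}}

```text
time_s: 26.95
tcp_pos: [517.2, -165.2, 353.1]
tcp_rot: [-179.8, -0.1, 86.3]
wrist_force: [0.6, 0.2, -0.1]
gripper_width: 23.8
finger_force: 0.0
```

```bash
python3 - <<'E'
from h import *
import cv2
st()
im=env.capture('wrist')[:,:,::-1];s=env.capture('side')[:,:,::-1];sc=env.capture('scene')[:,:,::-1]
cv2.imwrite('pics/w7.png',im);cv2.imwrite('pics/s7.png',s);cv2.imwrite('pics/sc7.png',sc)
cv2.imwrite('pics/m7.png',cv2.vconcat([cv2.hconcat([cv2.resize(im,(400,300)),cv2.resize(s[170:350,260:500],(400,300))]),cv2.hconcat([cv2.resize(sc[120:270,80:280],(400,300)),cv2.resize(im[200:410,140:420],(400,300))])]))
E
```

```text
out 78.5 lat -0.8 z 353.1 yaw 86.3 [ 0.6  0.2 -0.1] w 23.8 t 26.95
```

View pics/m7.png

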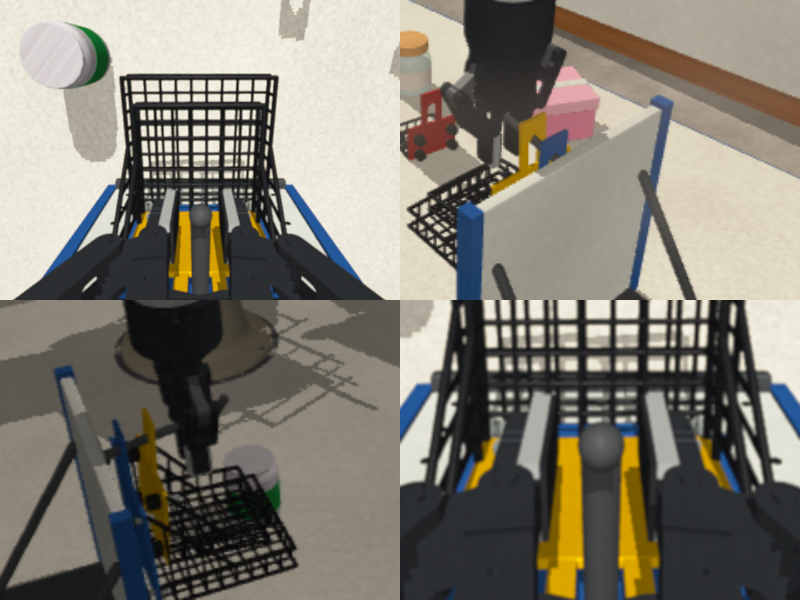

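The montage shows the medium basket hanging on the rod inside the large one, upright and centred.

Request:
{"api": "arm_command", "payload": {"moves": [{"jaw":0.72,"dx":-1.0,"dy":0.03,"dz":0,"twist":0},{"jaw":0.72,"dx":-0.8,"dy":0.03,"dz":0.3,"twist":0},{"jaw":0.72,"dx":-0.3,"dy":0,"dz":0.4,"twist":0},{"jaw":0.72,"dx":-0.2,"dy":0,"dz":0,"twist":0},{"jaw":0.72,"dx":-0.1,"dy":0,"dz":0,"twist":0},{"jaw":0.72,"dx":-0.1,"dy":0,"dz":0,"twist":0},{"jaw":0.72,"dx":-0.1,"dy":0,"dz":0,"twist":0},{"jaw":0.72,"dx":-0.1,"dy":0,"dz":0,"twist":0},{"jaw":0.72,"dx":0,"dy":0,"dz":0,"twist":0},{"jaw":0.72,"dx":0,"dy":0,"dz":0,"twist":0}]}}

```text
time_s: 28.35
tcp_pos: [516.4, -192.0, 348.8]
tcp_rot: [180.0, 0.0, 86.3]
wrist_force: [0.3, -0.0, -0.1]
gripper_width: 23.8
finger_force: 0.0
```

Request:
{"api": "arm_command", "payload": {"moves": [{"jaw":0.72,"dx":-0.05,"dy":0,"dz":0,"twist":0},{"jaw":0.72,"dx":-0.05,"dy":0,"dz":0,"twist":0},{"jaw":0.72,"dx":-0.05,"dy":0,"dz":0,"twist":0},{"jaw":0.72,"dx":-0.05,"dy":0,"dz":0,"twist":0},{"jaw":0.72,"dx":-0.05,"dy":0,"dz":0,"twist":0},{"jaw":0.72,"dx":-0.05,"dy":0,"dz":0,"twist":0},{"jaw":0.72,"dx":-0.05,"dy":0,"dz":0,"twist":0},{"jaw":0.72,"dx":0,"dy":0,"dz":0,"twist":0},{"jaw":0.72,"dx":0,"dy":0,"dz":0,"twist":0},{"jaw":0.72,"dx":0,"dy":0,"dz":0,"twist":0}]}}

```text
time_s: 29.6
tcp_pos: [516.2, -195.5, 348.8]
tcp_rot: [180.0, -0.0, 86.3]
wrist_force: [0.4, 1.0, -1.3]
gripper_width: 24.0
finger_force: 0.0
```

Request:
{"api": "arm_command", "payload": {"moves": [{"jaw":0.72,"dx":-0.05,"dy":0,"dz":0,"twist":0},{"jaw":0.72,"dx":-0.05,"dy":0,"dz":0,"twist":0},{"jaw":0.72,"dx":-0.05,"dy":0,"dz":0,"twist":0},{"jaw":0.72,"dx":-0.05,"dy":0,"dz":0,"twist":0},{"jaw":0.72,"dx":-0.05,"dy":0,"dz":0,"twist":0},{"jaw":0.72,"dx":0,"dy":0,"dz":0,"twist":0},{"jaw":0.72,"dx":0,"dy":0,"dz":0,"twist":0},{"jaw":0.72,"dx":0,"dy":0,"dz":0,"twist":0},{"jaw":0.72,"dx":0,"dy":0,"dz":0,"twist":0},{"jaw":0.72,"dx":0,"dy":0,"dz":0,"twist":0}]}}

```text
time_s: 30.85
tcp_pos: [516.1, -197.7, 348.7]
tcp_rot: [-180.0, -0.1, 86.3]
wrist_force: [0.4, 4.5, -0.3]
gripper_width: 24.1
finger_force: 1.7
```

Request:
{"api": "arm_command", "payload": {"moves": [{"jaw":0.72,"dx":-0.05,"dy":0,"dz":0,"twist":0},{"jaw":0.72,"dx":-0.05,"dy":0,"dz":0,"twist":0},{"jaw":0.72,"dx":-0.02,"dy":0,"dz":0,"twist":0},{"jaw":0.72,"dx":0,"dy":0,"dz":0,"twist":0},{"jaw":0.72,"dx":0,"dy":0,"dz":0,"twist":0},{"jaw":0.72,"dx":0,"dy":0,"dz":0,"twist":0},{"jaw":0.72,"dx":0,"dy":0,"dz":0,"twist":0},{"jaw":0.72,"dx":0,"dy":0,"dz":0,"twist":0},{"jaw":0.72,"dx":0,"dy":0,"dz":0,"twist":0},{"jaw":0.72,"dx":0,"dy":0,"dz":0,"twist":0}]}}

```text
time_s: 32.1
tcp_pos: [516.1, -198.3, 348.7]
tcp_rot: [-180.0, -0.1, 86.3]
wrist_force: [-0.6, 7.9, 0.4]
gripper_width: 23.6
finger_force: 3.2
```

Request:
{"api": "arm_command", "payload": {"moves": [{"jaw":0.72,"dx":-0.05,"dy":0,"dz":0,"twist":0},{"jaw":0.72,"dx":-0.05,"dy":0,"dz":0,"twist":0},{"jaw":0.72,"dx":-0.02,"dy":0,"dz":0,"twist":0},{"jaw":0.72,"dx":0,"dy":0,"dz":0,"twist":0},{"jaw":0.72,"dx":0,"dy":0,"dz":0,"twist":0},{"jaw":0.72,"dx":0,"dy":0,"dz":0,"twist":0},{"jaw":0.72,"dx":0,"dy":0,"dz":0,"twist":0},{"jaw":0.72,"dx":0,"dy":0,"dz":0,"twist":0},{"jaw":0.72,"dx":0,"dy":0,"dz":0,"twist":0},{"jaw":0.72,"dx":0,"dy":0,"dz":0,"twist":0}]}}

```text
time_s: 33.35
tcp_pos: [516.1, -199.0, 348.7]
tcp_rot: [-180.0, -0.2, 86.4]
wrist_force: [-0.3, 11.3, 1.7]
gripper_width: 23.9
finger_force: 4.7
```

```bash
python3 - <<'E'
from h import *
st()
# small: yaw tool 77.9; after retreat start est.
S=[520,-160,425,86.3]
plan([637,70,345],77.9,7,start=S)
E
```

```text
out 44.7 lat 0.3 z 348.7 yaw 86.4 [-0.3 11.3  1.7] w 23.9 t 33.35
{"dx":3.39,"dy":1.46,"dz":1.14,"twist":0.021}, {"dx":3.42,"dy":1.38,"dz":1.14,"twist":0.021}, {"dx":3.44,"dy":1.31,"dz":1.14,"twist":0.021}, {"dx":3.47,"dy":1.24,"dz":1.14,"twist":0.021}, {"dx":3.50,"dy":1.17,"dz":1.14,"twist":0.021}, {"dx":3.52,"dy":1.09,"dz":1.14,"twist":0.021}, {"dx":3.54,"dy":1.02,"dz":1.14,"twist":0.021},
```

Request:
{"api": "arm_command", "payload": {"moves": [{"jaw":0.72,"dx":0.5,"dy":0,"dz":0,"twist":0},{"jaw":0.72,"dx":2.0,"dy":0,"dz":-0.5,"twist":0},{"jaw":0.5,"dx":1.0,"dy":0,"dz":-3.5,"twist":0},{"jaw":0,"dx":0.5,"dy":0,"dz":-4.0,"twist":0},{"jaw":0,"dx":4.0,"dy":1.7,"dz":0.5,"twist":0.025},{"jaw":0,"dx":4.2,"dy":1.7,"dz":1.5,"twist":0.025},{"jaw":0,"dx":4.2,"dy":1.6,"dz":2.0,"twist":0.025},{"jaw":0,"dx":4.2,"dy":1.4,"dz":2.0,"twist":0.025},{"jaw":0,"dx":4.3,"dy":1.2,"dz":1.5,"twist":0.025},{"jaw":0,"dx":3.0,"dy":0.8,"dz":0.8,"twist":0.021}]}}

```text
time_s: 34.6
tcp_pos: [631.8, 69.2, 345.1]
tcp_rot: [-180.0, 0.0, 77.9]
wrist_force: [-0.2, -0.6, 0.5]
gripper_width: 85.5
finger_force: 0.0
```

```bash
cat > look.py <<'E'
from h import *
import cv2
o=env.get_obs();print(o['tcp_pos'],o['tcp_rot'][2])
c=env.get_calibration('wrist');im=env.capture('wrist')[:,:,::-1].copy()
pr=proj(c,world([636.8,68.2,-102.1],[[2,-15,98],[2,15,98],[-2,-37,50],[-2,37,50]]));print(pr.round(1).tolist())
cv2.imwrite('pics/w8.png',im)
h=cv2.cvtColor(im,cv2.COLOR_BGR2HSV);m=cv2.inRange(h,(0,120,60),(8,255,255))|cv2.inRange(h,(172,120,60),(180,255,255))
for r in range(150,290,5):
    x=np.where(m[r])[0]
    if len(x):print(r,x[0],x[-1],len(x),end=' ; ')
print();plan([637,70,330],77.9,3)
E
python3 look.py
```

```text
[631.77332326  69.18335012 345.10335572] 77.93866131916636
[[261.2, 224.0], [309.9, 224.0], [233.8, 194.7], [334.9, 194.7]]
175 484 484 1 ; 180 484 484 1 ; 185 246 482 56 ; 190 243 457 57 ; 195 241 484 71 ; 200 237 335 99 ; 205 266 308 23 ; 210 265 309 25 ; 215 265 311 47 ; 220 264 311 48 ; 225 264 447 49 ; 230 438 458 3 ; 235 459 459 1 ; 250 429 429 1 ; 265 448 448 1 ; 270 446 446 1 ; 
{"dx":-0.03,"dy":0.17,"dz":0.46,"twist":0.001}, {"dx":-0.03,"dy":0.17,"dz":0.46,"twist":0.001}, {"dx":-0.03,"dy":0.17,"dz":0.46,"twist":0.001},
```

```bash
python3 - <<'E'
from h import *
c=env.get_calibration('scene');Rm=R.from_euler('xyz',c['orientation'],degrees=True).as_matrix()
def ray(u,v,z):
    d=Rm@np.linalg.inv(c['K'])@[u,v,1];return (c['position']+d*(z-c['position'][2])/d[2]).round(0)
print('candle lid',ray(412,244,85),'gift top',[ray(u,v,68) for u,v in((310,304),(365,303),(368,333))])
a=np.radians(77.9);t=np.array([637.4,70.4])
print('fingers',t+57*np.array([np.sin(a),-np.cos(a)]),t-57*np.array([np.sin(a),-np.cos(a)]))
E
```

```text
candle lid [730. 216.  85.] gift top [array([753., -25.,  68.]), array([796.,  59.,  68.]), array([850.,  24.,  68.])]
fingers [693.1336445   58.45174191] [581.6663555   82.34825809]
```

Request:
{"api": "arm_command", "payload": {"moves": [{"jaw":0,"dx":0.1,"dy":0.3,"dz":3.5,"twist":0},{"jaw":0,"dx":0.1,"dy":0.27,"dz":4.0,"twist":0},{"jaw":0,"dx":0,"dy":0,"dz":2.9,"twist":0},{"jaw":1,"dx":0,"dy":0,"dz":0,"twist":0},{"jaw":1,"dx":0,"dy":0,"dz":0,"twist":0},{"jaw":1,"dx":0,"dy":0,"dz":0,"twist":0},{"jaw":1,"dx":0,"dy":0,"dz":0,"twist":0},{"jaw":1,"dx":0,"dy":0,"dz":0,"twist":0},{"jaw":1,"dx":0,"dy":0,"dz":-1.0,"twist":0},{"jaw":1,"dx":0,"dy":0,"dz":-2.0,"twist":0}], "grip_force": 70}}

```text
time_s: 35.9
tcp_pos: [637.3, 67.3, 271.7]
tcp_rot: [-179.9, 0.0, 77.9]
wrist_force: [-0.0, -0.4, -1.4]
gripper_width: 28.1
finger_force: 69.1
```

```bash
python3 - <<'E'
from h import *
st()
p=env.get_obs()['tcp_pos']
t=world([512.8,-243.6,-93.8],[[-155,0,0]])[0];print(p,t)
plan([t[0],t[1],417],86.2,7)
E
```

```text
out 318.4 lat 103.7 z 271.7 yaw 77.9 [-0.  -0.4 -1.4] w 28.1 t 35.90
[637.34606346  67.26714466 271.73038943] [523.07245456 -88.94077241   0.        ]
{"dx":-2.52,"dy":-1.13,"dz":-2.08,"twist":-0.021}, {"dx":-2.50,"dy":-1.18,"dz":-2.08,"twist":-0.021}, {"dx":-2.48,"dy":-1.23,"dz":-2.08,"twist":-0.021}, {"dx":-2.45,"dy":-1.28,"dz":-2.08,"twist":-0.021}, {"dx":-2.42,"dy":-1.33,"dz":-2.08,"twist":-0.021}, {"dx":-2.39,"dy":-1.38,"dz":-2.08,"twist":-0.021}, {"dx":-2.36,"dy":-1.43,"dz":-2.08,"twist":-0.021},
```

Request:
{"api": "arm_command", "payload": {"moves": [{"jaw":1,"dx":-1.0,"dy":-0.4,"dz":-3.0,"twist":-0.01},{"jaw":1,"dx":-2.0,"dy":-1.0,"dz":-4.0,"twist":-0.025},{"jaw":1,"dx":-3.0,"dy":-1.5,"dz":-4.0,"twist":-0.025},{"jaw":1,"dx":-3.0,"dy":-1.6,"dz":-3.5,"twist":-0.025},{"jaw":1,"dx":-3.0,"dy":-1.6,"dz":0,"twist":-0.025},{"jaw":1,"dx":-2.7,"dy":-1.5,"dz":0,"twist":-0.02},{"jaw":1,"dx":-1.7,"dy":-0.9,"dz":0,"twist":-0.015},{"jaw":1,"dx":-0.6,"dy":-0.4,"dz":0,"twist":0},{"jaw":1,"dx":0,"dy":0,"dz":0,"twist":0},{"jaw":1,"dx":0,"dy":0,"dz":0,"twist":0}]}}

```text
time_s: 37.15
tcp_pos: [525.7, -87.9, 417.0]
tcp_rot: [180.0, -0.0, 86.3]
wrist_force: [0.8, 0.2, -2.4]
gripper_width: 28.0
finger_force: 69.3
```

```bash
cat > rod.py <<'E'
from h import *
import cv2,sys
st();c=env.get_calibration('wrist');im=env.capture('wrist')[:,:,::-1].copy();cv2.imwrite(sys.argv[1],im);im=im.astype(int)
b=[512.8,-243.6,-93.8]
print(proj(c,world(b,[[-112,0,243.3],[-90,0,230.9],[-60,0,225.6]])).round(1).tolist())
for r in range(310,406,8):
    print(r,''.join('#' if abs(p[0]-p[2])<30 and p.max()<115 else ('y' if p[2]-p[0]>50 else '.') for p in im[r,225:335]))
E
python3 rod.py pics/w9.png
```

```text
out 156.3 lat 2.5 z 417.0 yaw 86.3 [ 0.8  0.2 -2.4] w 28.0 t 37.15
[[271.4, 366.0], [272.0, 383.0], [272.4, 418.4]]
310 .......#########.yyyyyyyyyyyyyyyyyyyyyyyyyyyyyyyyyyyyyyyyyyyyyyyyyyyyyyyyyyyyyyyyyyyyyyyyy.##########.........
318 ......#########.yyyyyyyyyyyyyyyyyyyyyyyyyyyyyyyyyyyyyyyyyyyyyyyyyyyyyyyyyyyyyyyyyyyyyyyyyyyy#########.........
326 ##############.yyyyyyyyyyyyyyyyyyyyyyyyyyyyyyyyyyyyyyyyyyyyyyyyyyyyyyyyyyyyyyyyyyyyyyyyyyyyyy#################
334 ###############.yyyyyyyyyyyyyyyyyyyyyyyyyyyyyyyyyyyyyyyyyyyyyyyyyyyyyyyyyyyyyyyyyyyy......yy##################
342 ################yyyyyyyyyyyyyyyyyyyyyyyyyyyyyyyyyyyyyyyyyyyyyyyyyyyyyyyyyyyyyyyyyyyyyyyyyyy.##################
350 ##############.yyyyyyyyyyyyyyyyyyyyyyyyyyyyyyyyyyyyyyyyyyyyyyyyyyyyyyyyyyyyyyyyyyyyyyyyyyyyyy#################
358 #############yyyyyyyyyyyyyyyyyyyyyyyyyyyyyyyyyyyyyyyyyyyyyyyyyyyyyyyyyyyyyyyyyyyyyyyyyyyyyyyyy################
366 ############.yyyyyyyyyyyyyyyyyyyyyyyyy.###############yyyyyyyyyyyyyyyyyyyyyyyyyyyyyyyyyyyyyyyyy###############
374 ####.yyyyyyyyyyyyyyyyyyyyyyyyyyyyyyyyyyy##############.yyyyyyyyyyyyyyyyyyyyyyyyyyyyyyyyyyyyyyyyyy.....########
382 ####yyyyyyyyyyyyyyyyyyyyyyyyyyyyyyyyyyyy##############.yyyyyyyyyyyyyyyyyyyyyyyyyyyyyyyyyyyyy..........########
390 ####.yyyyyyyyyyyyyyyyyyyyyyyyyyyyyyyyyyy##############.yyyyyyyyyyyyyyyyyyyyyyyyyyyyyyyyyyyyyy.........########
398 ####.yyyyyyyyyyyyyyyyyyyyyyyyyyyyyyyyyyyy#############yyyyyyyyyyyyyyyyyyyyyyyyyyyyyyyyyyyyyyyyyyyyyyyyy#######
```

Request:
{"api": "arm_command", "payload": {"moves": [{"jaw":1,"dx":-1.0,"dy":-0.15,"dz":0,"twist":0},{"jaw":1,"dx":-1.5,"dy":-0.1,"dz":0,"twist":0},{"jaw":1,"dx":-1.5,"dy":0,"dz":0,"twist":0},{"jaw":1,"dx":-1.5,"dy":0,"dz":0,"twist":0},{"jaw":1,"dx":-0.7,"dy":0,"dz":0,"twist":0},{"jaw":1,"dx":-0.8,"dy":-0.03,"dz":0.8,"twist":0},{"jaw":1,"dx":-0.8,"dy":-0.02,"dz":0.8,"twist":0},{"jaw":1,"dx":-0.8,"dy":0,"dz":0.6,"twist":0},{"jaw":1,"dx":0,"dy":0,"dz":0,"twist":0},{"jaw":1,"dx":0,"dy":0,"dz":0,"twist":0}]}}

```text
time_s: 38.45
tcp_pos: [516.8, -173.9, 394.8]
tcp_rot: [-180.0, -0.0, 86.2]
wrist_force: [0.9, 0.1, -1.0]
gripper_width: 28.0
finger_force: 69.4
```

```bash
python3 -c "
from h import *
st()"
```

```text
out 69.8 lat -0.7 z 394.8 yaw 86.2 [ 0.9  0.1 -1. ] w 28.0 t 38.45
```

Request:
{"api": "arm_command", "payload": {"moves": [{"jaw":1,"dx":-0.2,"dy":0,"dz":0.1,"twist":0},{"jaw":1,"dx":-0.2,"dy":0,"dz":0.1,"twist":0},{"jaw":1,"dx":-0.1,"dy":0,"dz":0.1,"twist":0},{"jaw":1,"dx":-0.1,"dy":0,"dz":0,"twist":0},{"jaw":1,"dx":-0.1,"dy":0,"dz":0.03,"twist":0},{"jaw":1,"dx":0,"dy":0,"dz":0,"twist":0},{"jaw":1,"dx":0,"dy":0,"dz":0,"twist":0},{"jaw":1,"dx":0,"dy":0,"dz":0,"twist":0},{"jaw":1,"dx":0,"dy":0,"dz":0,"twist":0},{"jaw":1,"dx":0,"dy":0,"dz":0,"twist":0}]}}

```text
time_s: 39.7
tcp_pos: [516.3, -181.0, 392.1]
tcp_rot: [179.9, 0.0, 86.2]
wrist_force: [-1.1, 1.7, 6.0]
gripper_width: 28.0
finger_force: 69.8
```

Request:
{"api": "arm_command", "payload": {"moves": [{"jaw":1,"dx":0,"dy":-0.02,"dz":-0.08,"twist":0},{"jaw":0.3,"dx":0,"dy":0,"dz":0,"twist":0},{"jaw":0.3,"dx":0,"dy":0,"dz":0,"twist":0},{"jaw":0.3,"dx":0,"dy":0,"dz":0,"twist":0},{"jaw":0.3,"dx":1.0,"dy":0,"dz":0,"twist":0},{"jaw":0.3,"dx":1.4,"dy":0,"dz":0,"twist":0},{"jaw":0.6,"dx":0.8,"dy":0,"dz":0,"twist":0},{"jaw":0.7,"dx":0,"dy":0,"dz":1.6,"twist":0},{"jaw":0.7,"dx":0,"dy":0,"dz":1.3,"twist":0},{"jaw":0.7,"dx":0,"dy":0,"dz":0,"twist":0}]}}

```text
time_s: 40.95
tcp_pos: [517.9, -149.2, 361.0]
tcp_rot: [-179.8, -0.1, 86.2]
wrist_force: [-0.1, 0.1, -0.1]
gripper_width: 26.1
finger_force: 0.0
```

```bash
python3 - <<'E'
from h import *
import cv2
st()
im=env.capture('wrist')[:,:,::-1];s=env.capture('side')[:,:,::-1];sc=env.capture('scene')[:,:,::-1]
cv2.imwrite('pics/m9.png',cv2.vconcat([cv2.hconcat([cv2.resize(im,(400,300)),cv2.resize(s[170:350,260:500],(400,300))]),cv2.hconcat([cv2.resize(sc[120:270,80:280],(400,300)),cv2.resize(im[200:410,140:420],(400,300))])]))
E
```

```text
out 94.5 lat -1.1 z 361.0 yaw 86.2 [-0.1  0.1 -0.1] w 26.1 t 40.95
```

View pics/m9.png

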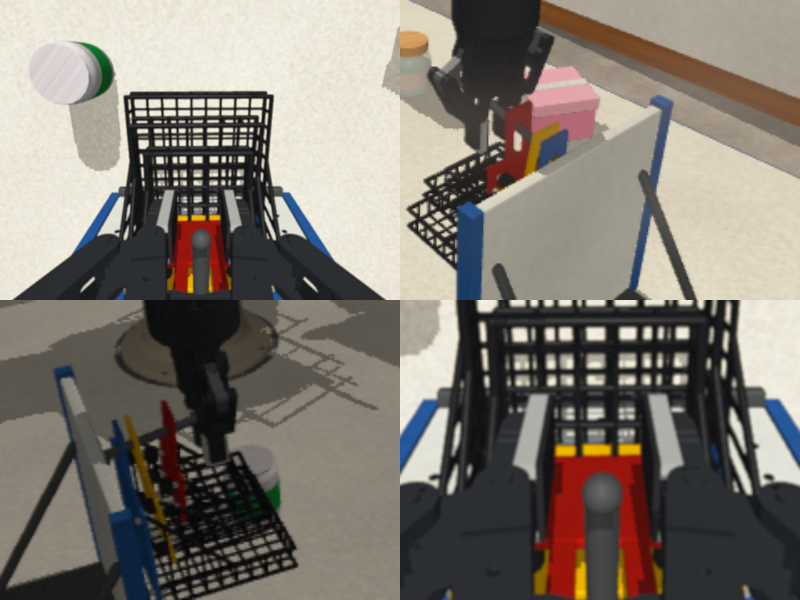

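```bash
cat > tilt.py <<'E'
from h import *
import cv2
im=env.capture('scene')[:,:,::-1].copy();cv2.imwrite('pics/scx.png',im)
c=env.get_calibration('scene');h=cv2.cvtColor(im,cv2.COLOR_BGR2HSV)
b=[512.8,-243.6,-93.8]
H={'large':((100,110,40),(125,255,255)),'medium':((18,120,50),(35,255,255)),'small':((0,120,40),(8,255,255))}
D={'large':(62,110,158,137,16.7),'medium':(49,78,126,105,31.7),'small':(37,50,98,77,56)}
for k,(lo,hi) in H.items():
    m=cv2.inRange(h,lo,hi)
    m[:, :105]=0;m[:,185:]=0;m[:150]=0;m[270:]=0
    rows=[(r,np.where(m[r])[0]) for r in range(150,270,5)]
    print(k,[(r,int(x[0]),int(x[-1])) for r,x in rows if len(x)])
    w,hh,t,e,d=D[k]
    for tilt in(0,5):   # deg, bottom out about the eye
        a=np.radians(tilt)
        def P(y,z): 
            dz=z-e; return (-(d-np.sin(a)*dz*1.0), y, 215+.176*d+np.cos(a)*dz)
        print('  tilt',tilt,proj(c,world(b,[P(15,t),P(-15,t),P(w,hh),P(w,0)])).round(0).tolist())
E
python3 tilt.py
```

```text
large [(155, 107, 115), (160, 109, 109), (165, 110, 110), (170, 111, 111), (175, 112, 112), (180, 113, 137), (185, 137, 139), (190, 135, 141), (195, 140, 142), (200, 118, 143), (205, 119, 144), (210, 140, 145), (215, 141, 147), (220, 142, 149), (225, 141, 152), (230, 125, 153), (235, 126, 154), (240, 137, 154), (245, 138, 155), (250, 140, 156), (255, 140, 157), (260, 142, 158), (265, 143, 159)]
  tilt 0 [[140.0, 189.0], [136.0, 180.0], [151.0, 227.0], [160.0, 275.0]]
  tilt 5 [[139.0, 189.0], [135.0, 180.0], [152.0, 227.0], [166.0, 273.0]]
medium [(180, 143, 145), (185, 144, 147), (190, 144, 149), (195, 146, 150), (200, 148, 151), (205, 149, 153), (210, 151, 155), (215, 152, 157), (220, 157, 159), (225, 158, 160), (230, 159, 162), (235, 160, 160), (240, 164, 165), (245, 165, 166), (250, 166, 168)]
  tilt 0 [[148.0, 185.0], [144.0, 176.0], [158.0, 219.0], [164.0, 254.0]]
  tilt 5 [[147.0, 186.0], [143.0, 177.0], [159.0, 219.0], [169.0, 252.0]]
small [(170, 161, 161), (175, 161, 165), (180, 162, 166), (185, 164, 167), (190, 160, 167), (195, 162, 166), (200, 161, 168), (205, 162, 169), (210, 166, 171), (215, 167, 172), (220, 167, 172), (230, 171, 172)]
  tilt 0 [[162.0, 180.0], [158.0, 171.0], [169.0, 210.0], [173.0, 232.0]]
  tilt 5 [[161.0, 180.0], [157.0, 171.0], [171.0, 209.0], [177.0, 231.0]]
```

The montage shows the small basket on the rod inside the others, but the scene edges suggest the medium is tilted about 4° with its bottom out. The last push drove its tab too far back. I'll ease its tab out before pressing the small one.

Request:
{"api": "arm_command", "payload": {"moves": [{"jaw":0.7,"dx":0,"dy":0,"dz":-2.4,"twist":0},{"jaw":0.5,"dx":0,"dy":0,"dz":-4.0,"twist":0},{"jaw":0.3,"dx":-1.0,"dy":0,"dz":0,"twist":0},{"jaw":0.3,"dx":-2.0,"dy":0,"dz":0,"twist":0},{"jaw":0.3,"dx":-2.0,"dy":0,"dz":0,"twist":0},{"jaw":0.3,"dx":-1.15,"dy":0,"dz":0,"twist":0},{"jaw":0.3,"dx":0,"dy":0,"dz":0,"twist":0},{"jaw":0.3,"dx":0,"dy":0,"dz":1.0,"twist":0},{"jaw":0.3,"dx":0,"dy":0,"dz":1.5,"twist":0},{"jaw":0.3,"dx":0,"dy":0,"dz":1.2,"twist":0}], "grip_force": 20}}

```text
time_s: 42.4
tcp_pos: [514.1, -210.0, 388.5]
tcp_rot: [-179.9, -0.0, 86.3]
wrist_force: [0.4, -0.1, 0.5]
gripper_width: 59.9
finger_force: 0.0
```

```bash
python3 -c "
from h import *
st()"; python3 tilt.py | grep -A0 -E '^(medium|small)'
```

```text
out 33.6 lat -0.9 z 388.5 yaw 86.3 [ 0.4 -0.1  0.5] w 59.9 t 42.40
medium [(185, 144, 144), (190, 144, 144), (205, 149, 153), (210, 151, 155), (215, 152, 157), (220, 157, 159), (225, 158, 160), (230, 159, 162), (235, 160, 160), (240, 164, 165), (245, 165, 166), (250, 166, 168)]
--
small [(170, 161, 162), (175, 161, 165), (180, 162, 166), (185, 164, 167), (190, 160, 167), (195, 162, 167), (200, 161, 168), (205, 162, 169), (210, 166, 171), (215, 167, 172), (220, 167, 172), (230, 171, 172)]
```

Request:
{"api": "arm_command", "payload": {"moves": [{"jaw":1,"dx":0,"dy":0,"dz":0,"twist":0},{"jaw":1,"dx":0,"dy":0,"dz":0,"twist":0},{"jaw":1,"dx":0,"dy":0,"dz":0,"twist":0},{"jaw":1,"dx":0.1,"dy":0,"dz":-0.02,"twist":0},{"jaw":1,"dx":0.15,"dy":0,"dz":-0.03,"twist":0},{"jaw":1,"dx":0.1,"dy":0,"dz":-0.02,"twist":0},{"jaw":1,"dx":0,"dy":0,"dz":0,"twist":0},{"jaw":0.3,"dx":0,"dy":0,"dz":0,"twist":0},{"jaw":0.3,"dx":0,"dy":0,"dz":0,"twist":0},{"jaw":0.3,"dx":0,"dy":0,"dz":0,"twist":0}], "grip_force": 20}}

```text
time_s: 43.7
tcp_pos: [514.3, -206.8, 390.6]
tcp_rot: [-179.9, -0.0, 86.2]
wrist_force: [-0.5, -0.7, 0.5]
gripper_width: 59.7
finger_force: 0.0
```

```bash
python3 -c "
from h import *
st()"; python3 tilt.py | grep -A0 -E '^(medium|small)'
```

```text
out 36.8 lat -0.9 z 390.6 yaw 86.2 [-0.5 -0.7  0.5] w 59.7 t 43.70
medium [(195, 146, 148), (200, 148, 149), (205, 148, 154), (210, 148, 156), (215, 149, 158), (220, 157, 159), (225, 158, 160), (230, 159, 161), (235, 156, 160), (240, 159, 161), (245, 162, 162), (250, 163, 163)]
--
small [(170, 162, 162), (175, 163, 165), (180, 164, 167), (185, 164, 167), (190, 162, 167), (195, 163, 167), (200, 160, 167), (205, 160, 170), (210, 166, 171), (215, 166, 171), (220, 167, 171), (230, 170, 171)]
```

Request:
{"api": "arm_command", "payload": {"moves": [{"jaw":0.3,"dx":0,"dy":0,"dz":-1.5,"twist":0},{"jaw":0.3,"dx":0,"dy":0,"dz":-2.2,"twist":0},{"jaw":0.3,"dx":1.5,"dy":0,"dz":0,"twist":0},{"jaw":0.3,"dx":2.5,"dy":0,"dz":0,"twist":0},{"jaw":0.58,"dx":1.8,"dy":0,"dz":0,"twist":0},{"jaw":0.58,"dx":0,"dy":0,"dz":0,"twist":0},{"jaw":0.58,"dx":0,"dy":0,"dz":3.0,"twist":0},{"jaw":0.58,"dx":0,"dy":0,"dz":2.5,"twist":0},{"jaw":0.58,"dx":0,"dy":0,"dz":1.5,"twist":0},{"jaw":0.58,"dx":0,"dy":0,"dz":0,"twist":0}]}}

```text
time_s: 45.0
tcp_pos: [518.1, -149.3, 357.0]
tcp_rot: [-179.9, -0.0, 86.2]
wrist_force: [-0.2, -0.0, 0.7]
gripper_width: 35.9
finger_force: 0.0
```

```bash
python3 -c "
from h import *
st()"; python3 tilt.py | grep -A0 -E '^(medium|small)'
```

```text
out 94.4 lat -1.0 z 357.0 yaw 86.2 [-0.2 -0.   0.7] w 35.9 t 45.00
medium [(180, 145, 148), (185, 146, 150), (190, 148, 151), (195, 146, 152), (200, 148, 153), (205, 148, 154), (210, 148, 155), (215, 149, 157), (220, 157, 159), (225, 158, 160), (230, 159, 161), (235, 156, 160), (240, 159, 161), (245, 162, 162), (250, 163, 163)]
--
small [(170, 161, 162), (175, 161, 165), (180, 162, 167), (185, 164, 167), (190, 160, 167), (195, 161, 167), (200, 160, 167), (205, 160, 169), (210, 165, 171), (215, 166, 171), (220, 167, 171), (230, 170, 171)]
```

Request:
{"api": "arm_command", "payload": {"moves": [{"jaw":0.58,"dx":-0.8,"dy":0,"dz":0,"twist":0},{"jaw":0.58,"dx":-0.6,"dy":0,"dz":0,"twist":0},{"jaw":0.58,"dx":-0.4,"dy":0,"dz":0,"twist":0},{"jaw":0.58,"dx":-0.2,"dy":0,"dz":0,"twist":0},{"jaw":0.58,"dx":-0.1,"dy":0,"dz":0,"twist":0},{"jaw":0.58,"dx":-0.1,"dy":0,"dz":0,"twist":0},{"jaw":0.58,"dx":-0.1,"dy":0,"dz":0,"twist":0},{"jaw":0.58,"dx":-0.1,"dy":0,"dz":0,"twist":0},{"jaw":0.58,"dx":0,"dy":0,"dz":0,"twist":0},{"jaw":0.58,"dx":0,"dy":0,"dz":0,"twist":0}]}}

```text
time_s: 46.3
tcp_pos: [516.6, -173.0, 358.0]
tcp_rot: [180.0, -0.0, 86.2]
wrist_force: [0.1, 0.1, 0.2]
gripper_width: 36.3
finger_force: 0.0
```

Request:
{"api": "arm_command", "payload": {"moves": [{"jaw":0.58,"dx":-0.05,"dy":0,"dz":0,"twist":0},{"jaw":0.58,"dx":-0.05,"dy":0,"dz":0,"twist":0},{"jaw":0.58,"dx":-0.05,"dy":0,"dz":0,"twist":0},{"jaw":0.58,"dx":-0.05,"dy":0,"dz":0,"twist":0},{"jaw":0.58,"dx":-0.05,"dy":0,"dz":0,"twist":0},{"jaw":0.58,"dx":-0.05,"dy":0,"dz":0,"twist":0},{"jaw":0.58,"dx":0,"dy":0,"dz":0,"twist":0},{"jaw":0.58,"dx":0,"dy":0,"dz":0,"twist":0},{"jaw":0.58,"dx":0,"dy":0,"dz":0,"twist":0},{"jaw":0.58,"dx":0,"dy":0,"dz":0,"twist":0}]}}

```text
time_s: 47.55
tcp_pos: [516.4, -176.0, 358.0]
tcp_rot: [180.0, 0.0, 86.2]
wrist_force: [0.9, 0.1, 0.0]
gripper_width: 36.0
finger_force: 0.2
```

Request:
{"api": "arm_command", "payload": {"moves": [{"jaw":0.58,"dx":-0.05,"dy":0,"dz":0,"twist":0},{"jaw":0.58,"dx":-0.05,"dy":0,"dz":0,"twist":0},{"jaw":0.58,"dx":-0.05,"dy":0,"dz":0,"twist":0},{"jaw":0.58,"dx":-0.05,"dy":0,"dz":0,"twist":0},{"jaw":0.58,"dx":-0.05,"dy":0,"dz":0,"twist":0},{"jaw":0.58,"dx":0,"dy":0,"dz":0,"twist":0},{"jaw":0.58,"dx":0,"dy":0,"dz":0,"twist":0},{"jaw":0.58,"dx":0,"dy":0,"dz":0,"twist":0},{"jaw":0.58,"dx":0,"dy":0,"dz":0,"twist":0},{"jaw":0.58,"dx":0,"dy":0,"dz":0,"twist":0}]}}

```text
time_s: 48.8
tcp_pos: [516.3, -178.2, 358.0]
tcp_rot: [-180.0, -0.0, 86.2]
wrist_force: [-0.6, 5.0, -0.5]
gripper_width: 36.0
finger_force: 2.6
```

Request:
{"api": "arm_command", "payload": {"moves": [{"jaw":0.58,"dx":-0.05,"dy":0,"dz":0,"twist":0},{"jaw":0.58,"dx":-0.05,"dy":0,"dz":0,"twist":0},{"jaw":0.58,"dx":-0.02,"dy":0,"dz":0,"twist":0},{"jaw":0.58,"dx":0,"dy":0,"dz":0,"twist":0},{"jaw":0.58,"dx":0,"dy":0,"dz":0,"twist":0},{"jaw":0.58,"dx":0,"dy":0,"dz":0,"twist":0},{"jaw":0.58,"dx":0,"dy":0,"dz":0,"twist":0},{"jaw":0.58,"dx":0,"dy":0,"dz":0,"twist":0},{"jaw":0.58,"dx":0,"dy":0,"dz":0,"twist":0},{"jaw":0.58,"dx":0,"dy":0,"dz":0,"twist":0}]}}

```text
time_s: 50.05
tcp_pos: [516.3, -178.9, 358.0]
tcp_rot: [-180.0, -0.1, 86.3]
wrist_force: [0.1, 8.0, 1.5]
gripper_width: 36.0
finger_force: 4.2
```

```bash
python3 tilt.py | grep -A0 -E '^(medium|small)'
```

```text
medium [(180, 145, 147), (185, 146, 150), (190, 148, 151), (195, 146, 152), (200, 147, 153), (205, 147, 154), (210, 148, 155), (215, 149, 158), (220, 157, 159), (225, 158, 160), (230, 159, 161), (235, 156, 160), (240, 159, 161), (245, 162, 162), (250, 163, 163)]
--
small [(175, 156, 156), (180, 157, 157), (185, 159, 161), (190, 157, 162), (195, 158, 163), (200, 159, 164), (205, 160, 166), (210, 162, 168), (215, 165, 169), (220, 167, 169), (230, 170, 171)]
```

Request:
{"api": "arm_command", "payload": {"moves": [{"jaw":0.58,"dx":-0.05,"dy":0,"dz":0,"twist":0},{"jaw":0.58,"dx":-0.05,"dy":0,"dz":0,"twist":0},{"jaw":0.58,"dx":0,"dy":0,"dz":0,"twist":0},{"jaw":0.58,"dx":0,"dy":0,"dz":0,"twist":0},{"jaw":0.58,"dx":0,"dy":0,"dz":0,"twist":0},{"jaw":0.58,"dx":0,"dy":0,"dz":0,"twist":0},{"jaw":0.58,"dx":0,"dy":0,"dz":0,"twist":0},{"jaw":0.58,"dx":0,"dy":0,"dz":0,"twist":0},{"jaw":0.58,"dx":0,"dy":0,"dz":0,"twist":0},{"jaw":0.58,"dx":0,"dy":0,"dz":0,"twist":0}]}}

```text
time_s: 51.35
tcp_pos: [516.3, -179.5, 358.1]
tcp_rot: [-180.0, -0.2, 86.3]
wrist_force: [-0.1, 10.9, 0.5]
gripper_width: 35.9
finger_force: 5.6
```

```bash
python3 tilt.py | grep -A0 -E '^(large|medium|small)'
```

```text
large [(155, 107, 115), (160, 109, 109), (165, 110, 110), (170, 111, 111), (175, 112, 112), (180, 113, 137), (185, 137, 139), (190, 135, 141), (195, 140, 142), (200, 118, 143), (205, 119, 144), (210, 140, 145), (215, 141, 147), (220, 142, 149), (225, 141, 152), (230, 125, 153), (235, 126, 154), (240, 137, 154), (245, 138, 155), (250, 140, 156), (255, 140, 157), (260, 142, 158), (265, 143, 159)]
--
medium [(180, 145, 147), (185, 146, 149), (190, 144, 151), (195, 146, 152), (200, 147, 152), (205, 147, 153), (210, 148, 155), (215, 149, 157), (220, 157, 159), (225, 158, 160), (230, 159, 161), (235, 156, 160), (240, 159, 161), (245, 162, 162), (250, 163, 163)]
--
small [(175, 155, 156), (180, 156, 157), (185, 158, 161), (190, 157, 162), (195, 157, 163), (200, 159, 164), (205, 160, 165), (210, 162, 168), (215, 165, 169), (220, 167, 169), (230, 170, 171)]
```

Request:
{"api": "arm_command", "payload": {"moves": [{"jaw":0.58,"dx":0.2,"dy":0,"dz":0,"twist":0},{"jaw":0.58,"dx":0.5,"dy":0,"dz":0,"twist":0},{"jaw":0.58,"dx":1.5,"dy":0,"dz":0,"twist":0},{"jaw":0.58,"dx":0.8,"dy":0,"dz":-2.0,"twist":0},{"jaw":0.58,"dx":0,"dy":0,"dz":-4.0,"twist":0},{"jaw":0.58,"dx":2,"dy":0,"dz":-3.0,"twist":0},{"jaw":0.58,"dx":5,"dy":0,"dz":0,"twist":0},{"jaw":0.58,"dx":5,"dy":0,"dz":0,"twist":0},{"jaw":0.58,"dx":5,"dy":0,"dz":0,"twist":0},{"jaw":0.58,"dx":2,"dy":0,"dz":0,"twist":0}]}}

```text
time_s: 52.65
tcp_pos: [530.3, 41.7, 448.2]
tcp_rot: [180.0, -0.0, 86.4]
wrist_force: [0.6, -0.9, -0.7]
gripper_width: 36.1
finger_force: 0.0
```

```bash
cat > fin.py <<'E'
from h import *
import cv2
# fit each basket: d, lat, tilt, yaw offset from right/left edges is limited: print model vs observed edge columns
c=env.get_calibration('scene')
exec(open('tilt.py').read().replace('print(','(lambda *a:None)('))
cs=env.get_calibration('side');s=env.capture('side')[:,:,::-1].copy();cv2.imwrite('pics/sx.png',s);hs=cv2.cvtColor(s,cv2.COLOR_BGR2HSV)
for k,(lo,hi) in H.items():
    w,hh,t,e,d=D[k]
    m=cv2.inRange(h,lo,hi);m[:, :105]=0;m[:,185:]=0;m[:170]=0;m[270:]=0
    print(k,'scene',[(r,int(np.where(m[r])[0][-1])) for r in range(175,270,5) if m[r].any()])
    d={'large':16.7,'medium':32.7,'small':53.5}[k]
    P=lambda y,z:(-d,y,215+.176*d+z-e)
    print('  model scene',proj(c,world(b,[P(15,t),P(15,hh),P(w,hh),P(w,0)])).round(0).tolist())
    m=cv2.inRange(hs,lo,hi);m[:,:285]=0;m[:,380:]=0;m[:200]=0;m[290:]=0
    print('  side',[(r,int(np.where(m[r])[0][0]),int(np.where(m[r])[0][-1])) for r in range(224,270,4) if m[r].any()],
      'model',proj(cs,world(b,[P(-15,t),P(15,t),P(-w,hh)])).round(0).tolist())
E
python3 fin.py
```

```text
large scene [(175, 112), (180, 137), (185, 139), (190, 141), (195, 142), (200, 143), (205, 144), (210, 145), (215, 147), (220, 150), (225, 151), (230, 153), (235, 154), (240, 154), (245, 155), (250, 156), (255, 157), (260, 158), (265, 159)]
  model scene [[140.0, 189.0], [144.0, 212.0], [151.0, 227.0], [160.0, 275.0]]
  side [(256, 347, 359), (260, 345, 358), (264, 344, 350), (268, 344, 347)] model [[346.0, 256.0], [361.0, 248.0], [320.0, 297.0]]
medium scene [(180, 148), (185, 150), (190, 151), (195, 152), (200, 153), (205, 154), (210, 155), (215, 157), (220, 159), (225, 160), (230, 161), (235, 160), (240, 161), (245, 162), (250, 163)]
  model scene [[149.0, 185.0], [153.0, 208.0], [158.0, 219.0], [164.0, 254.0]]
  side [(244, 345, 352), (248, 337, 352), (252, 336, 348), (256, 336, 343), (260, 336, 362), (264, 336, 340), (268, 335, 340)] model [[338.0, 249.0], [352.0, 241.0], [319.0, 285.0]]
small scene [(175, 159), (180, 161), (185, 162), (190, 163), (195, 164), (200, 165), (205, 165), (210, 168), (215, 169), (220, 170), (230, 171)]
  model scene [[161.0, 180.0], [165.0, 203.0], [168.0, 210.0], [172.0, 233.0]]
  side [(236, 336, 342), (240, 328, 342), (244, 327, 342), (248, 327, 333), (252, 327, 331), (256, 326, 330), (260, 326, 343), (264, 325, 342), (268, 324, 342)] model [[328.0, 240.0], [342.0, 233.0], [315.0, 273.0]]
```

```bash
python3 -c "
from bench import env
print(env.hand_in())"
```

```text
the job is handed in; nothing more can be done
None
```

All three baskets hang nested on the hook (large, medium, small), each pressed home at 11–12 N and close to straight by the last camera check; I handed the job in at about 53 s but got no verdict back. I eased the medium's tab about 3 mm back out after its press, because that push had tilted it, and it was not pressed directly again.

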